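# Set the coffee mill's grind and lock it with the spanner bar

## Task

Set the coffee mill's grind: first turn the knob on top of the mill until its pointer stands at the index tab on the dial. Then draw the spanner bar out of its sloping holster by the pin end that sticks out, lay it in the V-block and let go, take it again by its thick handle end, put the pin in a slot of the lock ring below the dial and swing the ring clockwise until it is hard up tight. Last, lay the bar back in the V-block, leaving the knob at its setting, the index tab as it is and the other things on the bench where they are.

Things in the scene. Friction and masses are not known exactly. Their poses are not given: they have to be found in the camera images.
- mill: the grey bench coffee mill, fixed; origin on the table under its vertical knob axis. Foot 190 x 160 mm. x axis points to a steel feed funnel (155 mm out, 92 mm across, top 182 mm high); delivery spout on the -x side (to 110 mm out, under 125 mm high). Head 152 mm across, its flat top 136 mm high; on it the lock ring, the dial (78 mm across, top 168 mm high) and the knob (top 214 mm high)
- grind_knob (a joint): angle of the knob, rad, 0 to 2.6, growing clockwise seen from above; pointer and tab agree when this equals index_tab. Turns stiffly (0.12 N m) and stays where it is left
- knob_grip (a point): on the knob's axis, 31 mm above the dial, a good height to grip. The black knob's grip is an upright wing 16 mm thick (along this point's x), 56 mm long (along its y), from 12 to 46 mm above the dial; the point turns with it. A white line on its top runs to the pointer end (+y). Below the wing is a round skirt 54 mm across
- pointer (a point): tip of the knob's black pointer nose, 34 mm from the axis, 6 mm above the dial
- index_tab (a joint): angle of the index tab, rad, same zero and sense as the knob's; always ahead of the knob (clockwise of it) at the start, by 0.55 to 1.5. Very stiff: to be left alone
- tab_tip (a point): the point 34 mm from the axis to which the index tab points. The tab is a small steel clip on the dial's rim, 6 mm wide widening to 12 mm at the rim, up to 7 mm high, from 35 mm out to 43 mm out
- lock_ring (a joint): angle of the steel lock ring round the dial's neck, rad, growing clockwise seen from above (tightening); loose at the start (0.35 to 0.6), hard stop (tight) at 1.25. Stiff: needs 0.5 N m. The ring reaches from 42 to 66 mm out from the axis, its top is 165 mm above the table; the dial and its neck fill the inside out to 39 mm
- ring_centre (a point): on the ring's axis, 154 mm above the table: 1 mm above the pin's centre line when the pin rests on a slot's floor. The ring has six radial slots, every 60 degrees, open at the top and outer end, 17 mm wide, 18 mm deep, walls parallel and 24 mm long. One runs along this point's x axis, which turns with the ring. Lay the pin's tip 46 to 50 mm from the axis
- bar: loose spanner bar, 164 mm long, 0.16 kg: aluminium handle 18 mm thick, 130 mm long, dark grooves round its free end, then a steel pin 12 mm thick, 34 mm long, on the same axis. Origin on the axis, 90 mm from the pin's tip; x axis along it towards the pin. At the start it sits in the holster sloping 40 degrees above level, pin up, only 42 mm showing (the pin and 8 mm of handle)
- pin_tip (a point): centre of the end of the bar's pin
- holster: fixed steel holster: a square tube (28 mm outside, 22 mm bore, 122 mm deep) that slopes up at 40 degrees on a 130 x 80 mm foot plate; origin under the middle of the foot; its x axis is the level direction in which the mouth faces. Middle of the mouth at x 38 mm, 102 mm high
- vblock: fixed dark iron V-block, 50 mm long (its x, along the vee), 74 mm wide, 68 mm high; origin under its centre. The 90 degree vee is open to the top and at both ends, 24 mm deep, its bottom 44 mm above the table
- vee (a point): where the bar's centre line lies at the middle of the V-block when its 18 mm handle rests in the vee (57 mm above the table); x axis along the vee. The bar may lie either way round
- tin: bystander: steel coffee tin, upright, 74 mm across, 105 mm high; origin under its centre
- canister: bystander: small aluminium canister with a knobbed lid, upright, 58 mm across, 66 mm high; origin under its centre
- wrench: bystander: open-ended spanner lying flat, 170 mm long; origin under its centre
- weight: bystander: brass scale weight, upright, 42 mm across, 56 mm high; origin under its centre
- carton: bystander: flat cardboard carton 120 x 75 x 40 mm; origin under its centre
- screwdriver: bystander: screwdriver lying flat, 190 mm long, wooden handle; origin under its centre
Mind the look-alikes: they are no part of the job. Leave any green or yellow look-alike of the vblock alone.

How it is judged:
By the outcome, as a careful person would: the job done as asked, in the order asked, and still so for the second after the job is handed in, with the robot touching nothing.
It also fails if it takes over 72 s, if anything falls off the work surface, if the arm or the gripper's body presses on something with over 40 N, if the wrist force passes 120 N, or if a joint passes its speed limit or range.

## Robot

A 7-joint arm with a two-finger parallel gripper is mounted at the origin on the work surface. World frame = base frame: x ahead of the robot, y to its left, z up, the work surface at z = 0. Lengths are in m, angles in rad, forces in N, time in s.
With the tool pointing down it reaches from about 0.4 to 0.85 m from the base axis. Payload 10.4 kg.
Tool frame: the origin (TCP) lies midway between the tips of the shut fingers; the grasp point (between the pads) lies 19 mm behind it; z points along the fingers, y is the line along which they close (so a half turn about z gives the same grasp; the last joint's range is limited). The gripper opens to 87 mm and grips with 3 to 60 N. Pads are 19 mm wide; open, the fingers measure 117 mm over their backs; the gripper's body (75 mm by 190 mm) begins 51 mm behind the grasp point.
Start: joints at [-1.189, 0.332, -0.065, 1.46, 0.022, 1.35, -0.088], TCP at [0.246, 0.575, 0.223] pointing down, gripper open.
Joint ranges: [-2.6, 2.6], [-0.5, 2.12], [-1.47, 1.34], [0.16, 2.42], [-1.27, 4.41], [0.06, 2.06], [-2.6, 2.6]. Speed limits (rad/s): [2.22, 2.22, 2.79, 2.79, 3.14, 3.14, 3.14].

## Interface

Orientations are given as a unit quaternion [x, y, z, w].
In Python, from cell import robot, viewer gives the robot as it stands.
- The arm moves only by the tool drive_tool, never from a script. Its argument "targets" is a list of rows, each a list of 7 numbers: the turn, a rotation vector about the tool's x, y, z in rad, then the shift along the tool's x, y, z in mm, then the finger opening in mm, from 0 to 87. A call has 1 to 8 rows; each row is the pose to reach, as a shift and turn from the pose commanded when the call began, along the tool's axes at that moment; what a row does not reach only later rows make up. A row lasts 1/12 s, in which the tool goes at most 41.7 mm and 7.16 degrees, less where a joint would pass 70% of its speed; a pose out of reach is approached as far as the arm can. A call with a gripper value outside its range is refused whole. The fingers move at their own pace and stop on an object; "squeeze" is the grip in N (left out, the last holds). Time passes only in rows, so rows that repeat a pose let the fingers close. It gives the time, the measured TCP pose, the force, the opening and the grip force at its end, in the units of the state.
- robot.state(): the state, without advancing time (a new reading comes with each control period).
- viewer.camera(name): name is "scene" or "top"; returns a dict with "image" (480x640x3 uint8, blue, green, red), "range_z" (480x640 float32, m along the optical axis (not along the pixel's ray), 0 where there is no reading), "fovy" (degrees; the focal length in pixels is half the picture's height over the tangent of half this angle, whatever the lens; pixels are square), "cx", "cy" (the principal point, pixels), "T" (4x4, takes a point from camera to world coordinates). Camera axes: x right, y up, looking along -z (the intrinsics and any distortion apply to the point x, -y, -z); pixel columns grow to the right and rows downward; lengths in m; the calibration is good to about 2 mm. A picture is of the moment at which its call begins.
- robot.sign_off(): hands the job in; it is judged then, once.
The state is a dict: "clock": time; "q": joint angles; "joint_velocities": joint speeds; "effort": joint torques, N m; "eef_pos": TCP position; "tool_rot": TCP orientation; "ft_force": force on the tool from outside, world axes, zero at the start; "moment": the same for the moment, N m; "width": finger opening in m; "grasp_force": force on a finger pad.
Only numpy, scipy, OpenCV 4.12 (cv2) and the standard library are available. Lean on these libraries where they do the work, as an engineer would, in place of code of your own. Each camera call takes 0.05 s, during which the arm holds its last target. There are 200 camera calls.

## Working session

There is one attempt and no reset: what is moved stays moved. The work goes in short steps, Python scripts to look and compute and a tool call to move; the robot and the scene stay as the last step left them, time stands still between calls to the robot, and variables do not carry over. Pictures are saved under pics/ and viewed, at most 10 in all, crops included, and the job is handed in when it is done.

Besides the shell and the picture viewer there is one more tool, called as name(argument=value, ...), one argument or row to a line, values as JSON. drive_tool: Moves the arm, as the interface text tells. Its arguments: {"type":"object","properties":{"targets":{"type":"array"},"squeeze":{"type":"number"}},"required":["targets"]}

```bash
ls; mkdir -p pics; python3 - <<'E'
from cell import robot, viewer
import cv2, numpy as np, pickle
s=robot.state(); print({k:np.round(v,3) for k,v in s.items()})
for n in ("scene","top"):
    c=viewer.camera(n); pickle.dump(c,open(f'pics/{n}0.pkl','wb')); cv2.imwrite(f'pics/{n}0.png',c['image'])
    print(n,c['fovy'],c['cx'],c['cy'],np.round(c['T'],3).tolist(),[k for k in c])
E
```

```text
pics
{'clock': np.float64(0.0), 'q': array([-1.189,  0.333, -0.065,  1.461,  0.022,  1.35 , -0.089]), 'joint_velocities': array([-0.001,  0.   ,  0.   ,  0.001, -0.001,  0.001,  0.001]), 'effort': array([-0.0000e+00, -6.2326e+01,  2.4000e-02, -3.8989e+01, -6.1000e-02,
        4.0000e-02,  0.0000e+00]), 'eef_pos': array([0.246, 0.574, 0.222]), 'tool_rot': array([ 0.201,  0.98 , -0.001, -0.   ]), 'ft_force': array([0.164, 0.336, 0.164]), 'moment': array([ 0.013,  0.001, -0.035]), 'grasp_force': np.float64(0.0), 'width': np.float64(0.087)}
scene 51.80623558946199 309.91231740652427 241.65284698130958 [[-0.811, -0.321, 0.489, 1.063], [0.585, -0.466, 0.664, 0.75], [0.015, 0.825, 0.566, 0.754], [0.0, 0.0, 0.0, 1.0]] ['image', 'range_z', 'fovy', 'cx', 'cy', 'T']
top 54.810474549784665 319.83775728752926 247.05988860044178 [[0.013, 0.996, -0.091, 0.416], [-1.0, 0.015, 0.015, -0.007], [0.016, 0.091, 0.996, 1.287], [0.0, 0.0, 0.0, 1.0]] ['image', 'range_z', 'fovy', 'cx', 'cy', 'T']
```

View pics/top0.png

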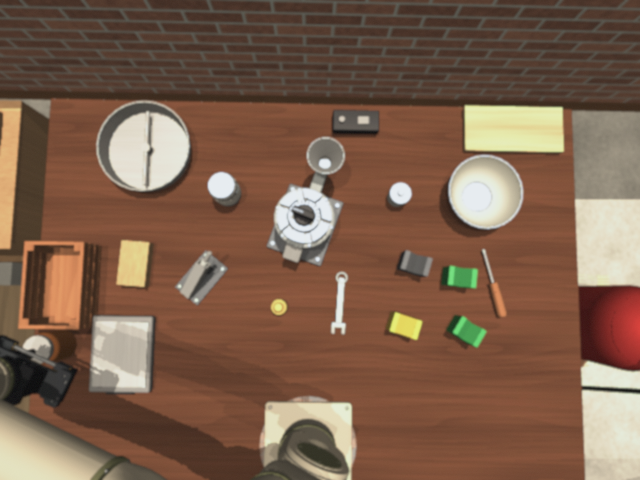

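View pics/scene0.png

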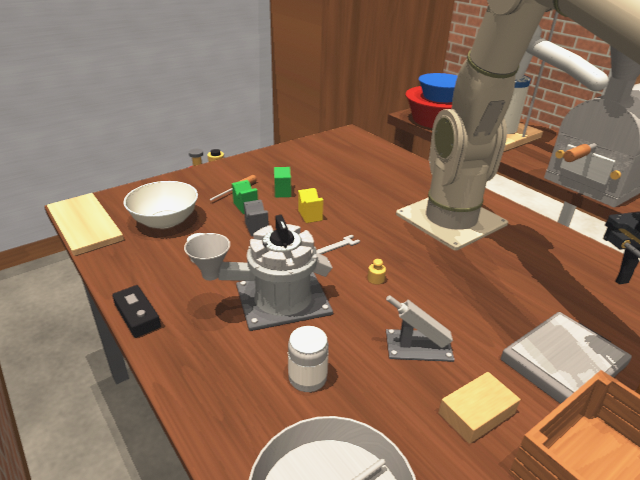

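The top view shows the mill at about (303,217), the holster at (203,275) with the pin end up at (208,255), and the dark V-block at (415,264). In the scene view the mill is at (283,265), the bar's pin at (395,302), and the dark V-block at (257,215).

```bash
cat > h.py <<'E'
import numpy as np, cv2, pickle
from scipy.spatial.transform import Rotation as R
def load(n): return pickle.load(open(f'pics/{n}.pkl','rb'))
def snap(n,tag):
    from cell import viewer
    c=viewer.camera(n); pickle.dump(c,open(f'pics/{n}{tag}.pkl','wb')); return c
def foc(c): return 240/np.tan(np.radians(c['fovy'])/2)
def rays(c,uv):
    uv=np.atleast_2d(uv).astype(float); f=foc(c)
    return np.c_[(uv[:,0]-c['cx'])/f,-(uv[:,1]-c['cy'])/f,-np.ones(len(uv))]
def plane(c,uv,z):
    d=rays(c,uv)@c['T'][:3,:3].T; o=c['T'][:3,3]
    return o+d*((z-o[2])/d[:,2])[:,None]
def cloud(c):
    v,u=np.mgrid[:480,:640]; uv=np.c_[u.ravel(),v.ravel()]
    p=rays(c,uv)*c['range_z'].ravel()[:,None]
    return (p@c['T'][:3,:3].T+c['T'][:3,3]).reshape(480,640,3)
def proj(c,p):
    q=(np.atleast_2d(p)-c['T'][:3,3])@c['T'][:3,:3]; f=foc(c)
    return np.c_[c['cx']-f*q[:,0]/q[:,2],c['cy']+f*q[:,1]/q[:,2]]
def crop(c,u,v,r,S=400,h=None):
    h=h or r
    return cv2.resize(c['image'][v-h:v+h,u-r:u+r],(S,int(S*h/r)),interpolation=cv2.INTER_CUBIC)
E
python3 - <<'E'
from h import *
t=load('top0'); s=load('scene0')
a=np.hstack([crop(t,303,217,40,400,30),crop(s,283,250,56,400,42)])
b=np.hstack([crop(t,203,275,40,400,30),crop(s,420,328,48,400,36)])
cv2.imwrite('pics/c1.png',np.vstack([a,b]))
P=cloud(t);Q=cloud(s)
for n,C,px in (('t',P,[(303,217),(350,350),(100,250),(500,400),(280,190),(415,262)]),('s',Q,[(283,265),(300,440),(370,300),(100,240)])):
    for u,v in px: print(n,u,v,C[v,u].round(3))
# head top ring heights
m=(P[...,2]>.125)&(P[...,2]<.25); 
d=np.zeros(m.shape,bool); d[170:270,260:350]=1
print('heads', np.histogram(P[m&d][:,2],bins=np.arange(.125,.225,.005)))
E
```

```text
t 303 217 [0.587 0.018 0.199]
t 350 350 [ 0.252 -0.113  0.001]
t 100 250 [0.516 0.579 0.008]
t 500 400 [ 0.123 -0.521  0.005]
t 280 190 [ 0.694  0.088 -0.001]
t 415 262 [ 0.493 -0.283  0.043]
s 283 265 [0.631 0.073 0.146]
s 300 440 [0.779 0.348 0.015]
s 370 300 [ 0.433  0.135 -0.003]
s 100 240 [ 0.874 -0.431  0.018]
heads (array([ 46, 239, 292,  70, 297,  76,  37, 449, 838, 147, 102, 117,   9,
        11,   8,   5,  12, 100,  55]), array([0.125, 0.13 , 0.135, 0.14 , 0.145, 0.15 , 0.155, 0.16 , 0.165,
       0.17 , 0.175, 0.18 , 0.185, 0.19 , 0.195, 0.2  , 0.205, 0.21 ,
       0.215, 0.22 ]))
```

View pics/c1.png

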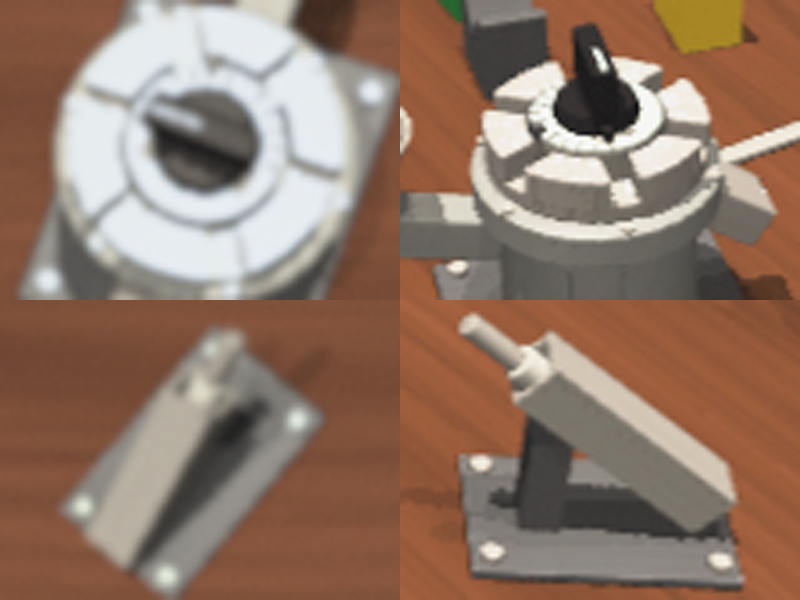

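The crops show the knob wing at top-crop (205,140), with its white line running up-left. The scene crop shows a pointer-like nub near (608,133) and a steel feature near (625,190). The pin sticks out of the holster at scene-crop (490,340). Next I measure the axis and get a larger rectified dial view.

```bash
python3 - <<'E'
from h import *
from scipy.optimize import least_squares
t=load('top0'); s=load('scene0')
P=cloud(t);Q=cloud(s)
def fit(pts):
    r=least_squares(lambda x:np.hypot(pts[:,0]-x[0],pts[:,1]-x[1])-x[2],[pts[:,0].mean(),pts[:,1].mean(),.06],loss='soft_l1',f_scale=.002); return r.x
for n,C,c in (('t',P,t),('s',Q,s)):
    m=(C[...,2]>.158)&(C[...,2]<.172)&(np.hypot(C[...,0]-.6,C[...,1]-.02)<.11)
    m=m.astype(np.uint8); k=max(cv2.findContours(m,cv2.RETR_EXTERNAL,cv2.CHAIN_APPROX_NONE)[0],key=cv2.contourArea)[:,0]
    hull=cv2.convexHull(k)[:,0]
    print(n,'ring outer',fit(plane(c,hull,.165)).round(4), 'z',C[m>0][:,2].mean())
    w=C[(C[...,2]>.203)&(C[...,2]<.23)&(np.hypot(C[...,0]-.6,C[...,1]-.02)<.06)]
    mu=w.mean(0); e=np.linalg.svd(w[:,:2]-mu[:2])[2][0]; print('wing',len(w),mu.round(4),np.degrees(np.arctan2(e[1],e[0])).round(1),np.ptp((w[:,:2]-mu[:2])@e))
# funnel
    f=C[(C[...,2]>.172)&(C[...,2]<.19)&(np.hypot(C[...,0]-.6,C[...,1]-.02)>.09)&(np.hypot(C[...,0]-.6,C[...,1]-.02)<.25)]
    if len(f): print('funnel',fit(f).round(3))
E
```

```text
t ring outer [0.6116 0.0217 0.0529] z 0.16614047048188682
wing 171 [0.5946 0.0176 0.2136] 69.0 0.0557005276010668
funnel [ 0.741 -0.033  0.042]
s ring outer [0.6023 0.0235 0.0687] z 0.16365383987097962
wing 147 [0.6023 0.0238 0.2104] 71.2 0.058791840538426385
funnel [ 0.746 -0.032  0.043]
```

```bash
python3 - <<'E'
from h import *
t=load('top0'); s=load('scene0')
P=cloud(t);Q=cloud(s)
def blobs(c,C,lo,hi,minA):
    h=cv2.cvtColor(c['image'],cv2.COLOR_BGR2HSV); m=cv2.inRange(h,lo,hi)
    n,l,st,ce=cv2.connectedComponentsWithStats(m)
    for i in range(1,n):
        if st[i,4]>minA:
            p=C[l==i]; z=np.percentile(p[:,2],95); q=p[p[:,2]>z-.006]
            print('  ',st[i,4],ce[i].round(0),'top z',z.round(3),'c',((q.max(0)+q.min(0))/2).round(4),'ext',np.ptp(q,axis=0).round(3))
for n,c,C in (('t',t,P),('s',s,Q)):
    print(n);print(' green');blobs(c,C,(45,120,40),(75,255,255),80)
    print(' yellow');blobs(c,C,(20,120,60),(34,255,255),60)
    tab=C[(abs(C[...,2])<.02)]
    A=np.c_[tab[:,:2],np.ones(len(tab))]; print('table plane',np.linalg.lstsq(A,tab[:,2],rcond=None)[0].round(4))
E
```

```text
t
 green
   514 [460. 277.] top z 0.071 c [ 0.4479 -0.2219  0.6759] ext [0.063 0.431 1.222]
   577 [466. 331.] top z 0.071 c [ 0.3467 -0.2316  0.676 ] ext [0.139 0.45  1.222]
 yellow
   164 [279. 306.] top z 0.056 c [0.387  0.0448 0.6687] ext [0.058 0.103 1.236]
   700 [404. 325.] top z 0.071 c [ 0.3534 -0.1485  0.6758] ext [0.126 0.284 1.222]
table plane [0.0005 0.0004 0.0012]
s
 green
   479 [282. 181.] top z 0.066 c [0.6689 0.1449 0.4072] ext [0.788 1.211 0.694]
   507 [243. 193.] top z 0.066 c [0.747  0.1535 0.4071] ext [0.632 1.194 0.694]
 yellow
   712 [310. 205.] top z 0.066 c [0.6793 0.228  0.4071] ext [0.767 1.045 0.694]
   130 [377. 267.] top z 0.055 c [0.3724 0.0868 0.0534] ext [0.023 0.024 0.006]
table plane [ 0.0018  0.0004 -0.0009]
```

```bash
sed -i "s/    return (p@c\['T'\]\[:3,:3\].T+c\['T'\]\[:3,3\]).reshape(480,640,3)/    p=p@c['T'][:3,:3].T+c['T'][:3,3]; p[c['range_z'].ravel()<=0]=np.nan\n    return p.reshape(480,640,3)/" h.py
python3 - <<'E'
from h import *
t=load('top0'); s=load('scene0')
P=cloud(t);Q=cloud(s)
def rect(p): 
    r=cv2.minAreaRect((p[:,:2]*1000).astype(np.float32)); return np.round(r[0],1),np.round(r[1],1),round(r[2],1)
def blobs(c,C,lo,hi,minA):
    h=cv2.cvtColor(c['image'],cv2.COLOR_BGR2HSV); m=cv2.inRange(h,lo,hi)
    n,l,st,ce=cv2.connectedComponentsWithStats(m)
    for i in range(1,n):
        if st[i,4]>minA:
            p=C[l==i]; p=p[~np.isnan(p[:,0])]; z=np.percentile(p[:,2],93); q=p[abs(p[:,2]-z)<.006]
            print('  ',st[i,4],ce[i].round(0),'top z',z.round(3),rect(q),np.median(q,0).round(4))
for n,c,C in (('t',t,P),('s',s,Q)):
    print(n);print(' green');blobs(c,C,(45,120,40),(75,255,255),80)
    print(' yellow/carton');blobs(c,C,(15,80,60),(34,255,255),110)
    for nm,xy,lo,hi,r in (('tin',(.64,.2),.095,.115,.07),('canister',(.64,-.25),.055,.075,.06),('weight',(.378,.083),.035,.06,.05),('vblock',(.49,-.28),.06,.075,.07),('wing',(.6,.02),.2,.22,.06),('headtop',(.6,.02),.132,.14,.12),('holst',(.48,.24),.1,.13,.08)):
        p=C[(C[...,2]>lo)&(C[...,2]<hi)&(np.hypot(C[...,0]-xy[0],C[...,1]-xy[1])<r)]
        if len(p)>5: print(nm,len(p),rect(p),np.median(p,0).round(4))
E
```

```text
t
 green
   514 [460. 277.] top z 0.07 (array([ 453.4, -400. ]), array([71.9, 46. ]), 84.2) [ 0.4517 -0.42    0.0677]
   577 [466. 331.] top z 0.071 (array([ 311.9, -416.1]), array([73.5, 48. ]), 60.4) [ 0.3127 -0.4032  0.0682]
 yellow/carton
   6045 [ 20. 176.] top z -0.081 (array([749.5, 899.3]), array([449.1,  64.5]), 4.3) [ 0.7774  0.9058 -0.0834]
   914 [518. 129.] top z 0.024 (array([ 869. , -568.2]), array([281.7, 125.7]), 87.5) [ 0.8794 -0.6074  0.0207]
   1479 [134. 263.] top z 0.044 (array([478.9, 475.8]), array([ 76.6, 119.5]), 86.7) [0.4797 0.4762 0.041 ]
   1133 [ 11. 314.] top z -0.58 (array([ 300.2, 1184.1]), array([247.9, 127.5]), 24.0) [ 0.2915  1.1876 -0.583 ]
   252 [279. 307.] top z 0.057 (array([367.1,  84.3]), array([22.4, 22.4]), 46.2) [0.3685 0.083  0.0553]
   768 [404. 325.] top z 0.07 (array([ 324. , -250.5]), array([75.2, 49.3]), 72.4) [ 0.3239 -0.2658  0.0682]
   142 [ 24. 404.] top z 0.379 (array([200.9, 539.4]), array([ 1.6, 16.3]), 60.9) [0.2044 0.5382 0.3811]
tin 446 (array([673.3, 228.1]), array([51.1, 70.5]), 37.9) [0.6735 0.2282 0.105 ]
canister 296
[... 1515 characters left out ...]
[479. 405.] top z 0.04 (array([482.4, 477.3]), array([ 75.7, 122.2]), 86.6) [0.4864 0.4795 0.0384]
tin 534 (array([675.8, 228.8]), array([46.5, 67.4]), 38.3) [0.6768 0.2305 0.1033]
canister 25 (array([ 679.8, -261.6]), array([38.9, 13.2]), 1.7) [ 0.6832 -0.2592  0.0559]
weight 108 (array([372.6,  85.4]), array([30.2, 29.2]), 80.6) [0.376  0.0886 0.049 ]
vblock 177 (array([ 492.2, -280.8]), array([83.3, 51. ]), 73.6) [ 0.4929 -0.2937  0.0647]
wing 162 (array([600.1,  20. ]), array([58.8, 16.3]), 70.6) [0.6032 0.0263 0.2111]
headtop 418 (array([613.8,  42.5]), array([ 97.2, 146.8]), 56.8) [0.6362 0.0689 0.1343]
holst 259 (array([485.1, 268.8]), array([32.1, 58.7]), 44.6) [0.4856 0.2726 0.1086]
```

```bash
python3 - <<'E'
from h import *
t=load('top0'); s=load('scene0')
out=[]
for c,ax,z in ((t,(.595,.0178),.168),(s,(.600,.021),.166)):
    N=400;k=.16/N
    j,i=np.mgrid[:N,:N]
    X=ax[0]+(N/2-j)*k; Y=ax[1]+(N/2-i)*k   # up=+x, left=+y
    uv=proj(c,np.c_[X.ravel(),Y.ravel(),np.full(N*N,z)]).astype(np.float32)
    im=cv2.remap(c['image'],uv[:,0].reshape(N,N),uv[:,1].reshape(N,N),cv2.INTER_CUBIC)
    for a in range(0,360,10):
        d=np.array([-np.sin(np.radians(a)),-np.cos(np.radians(a))]); L=190 if a%30 else 200
        cv2.line(im,tuple((200+180*d).astype(int)),tuple((200+L*d).astype(int)),(0,0,255) if a%90 else (255,0,0),1)
    for r in (39,66): cv2.circle(im,(200,200),int(r/1000/k),(0,200,0),1)
    out.append(im)
cv2.imwrite('pics/c2.png',np.hstack(out))
E
```

```text
(no output)
```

View pics/c2.png

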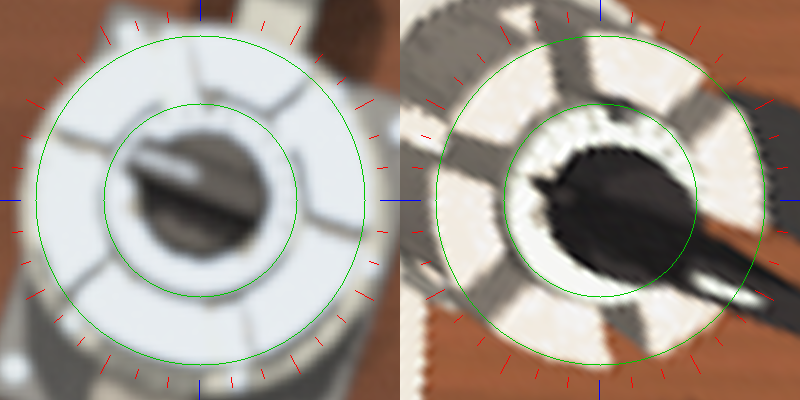

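The rectified views show the lock-ring slots near headings 12.5° + 60k, the pointer near 70°, and a possible tab around (615,112) in the right panel, heading about -10°. I confirm this with height and pixel detail.

```bash
python3 - <<'E'
from h import *
t=load('top0'); s=load('scene0')
for n,c,ax,dz in (('t',t,(.595,.0178),0),('s',s,(.600,.021),.003)):
    C=cloud(c); x=C[...,0]-ax[0];y=C[...,1]-ax[1];z=C[...,2]+dz
    r=np.hypot(x,y); m=(r>.032)&(r<.046)&(z>.1695)&(z<.19)
    a=np.degrees(np.arctan2(y,x))
    v,u=np.where(m)
    for i in np.argsort(a[m]): print(n,u[i],v[i],'r%.1f a%.0f z%.1f'%(r[m][i]*1e3,a[m][i],z[m][i]*1e3),c['image'][v[i],u[i]],end=' | ')
    print()
c=s; im=c['image'][205:285,225:345]; im=cv2.resize(im,(800,533),interpolation=cv2.INTER_LANCZOS4)
cv2.imwrite('pics/c3.png',im)
E
```

```text
t 305 231 r38.5 a-173 z171.5 [173 168 162] | t 306 230 r36.8 a-168 z174.1 [221 215 206] | t 311 226 r32.2 a-143 z171.4 [235 231 227] | t 313 228 r38.9 a-142 z170.9 [191 185 177] | t 312 226 r33.6 a-140 z170.5 [238 234 229] | t 313 227 r36.9 a-139 z170.1 [223 218 211] | t 313 226 r35.1 a-137 z170.0 [237 232 226] | t 314 224 r33.6 a-128 z170.4 [239 235 230] | t 316 224 r37.5 a-123 z171.0 [224 218 212] | t 315 223 r34.2 a-122 z171.2 [240 236 230] | t 316 222 r35.0 a-117 z171.0 [239 234 229] | t 318 220 r37.6 a-106 z170.5 [218 216 213] | t 318 219 r37.0 a-103 z169.8 [228 225 220] | t 317 218 r34.1 a-100 z173.1 [237 232 227] | t 318 218 r36.5 a-99 z169.8 [234 229 225] | t 318 217 r36.1 a-95 z170.0 [231 226 221] | t 317 216 r33.5 a-92 z171.6 [233 228 222] | t 321 215 r43.3 a-88 z169.9 [206 199 191] | t 318 214 r36.0 a-85 z175.1 [233 228 223] | t 319 214 r38.5 a-84 z171.5 [216 211 203] | t 316 212 r32.2 a-74 z170.0 [233 229 223] | t 318 210 r38.3 a-69 z171.6 [219 214 205] | t 315 208 r34.1 a-56 z170.3 [237 233 228] | t 316 206 r38.7 a-53 z171.8 [230 226 220] | t 315 205 r38.1 a-48 z174.4 [2
[... 5462 characters left out ...]
 288 249 r37.2 a78 z170.0 [199 216 215] | s 292 246 r32.8 a99 z170.2 [243 246 245] | s 293 246 r33.8 a102 z169.7 [244 246 246] | s 294 246 r35.5 a104 z169.9 [244 246 246] | s 295 246 r37.2 a106 z170.0 [232 240 238] | s 296 244 r35.5 a116 z170.8 [244 246 246] | s 295 243 r32.2 a119 z171.2 [244 246 246] | s 297 242 r34.4 a129 z170.7 [244 246 246] | s 298 242 r36.1 a132 z169.7 [244 246 246] | s 297 241 r33.8 a133 z171.4 [244 246 246] | s 297 240 r33.0 a143 z169.9 [244 246 246] | s 297 239 r33.1 a150 z170.0 [243 246 246] | s 298 238 r35.7 a156 z169.8 [243 246 246] | s 296 236 r33.3 a167 z170.8 [245 246 246] | s 298 236 r38.0 a168 z169.6 [244 246 245] | s 296 235 r34.7 a172 z171.3 [244 246 246] |
```

View pics/c3.png

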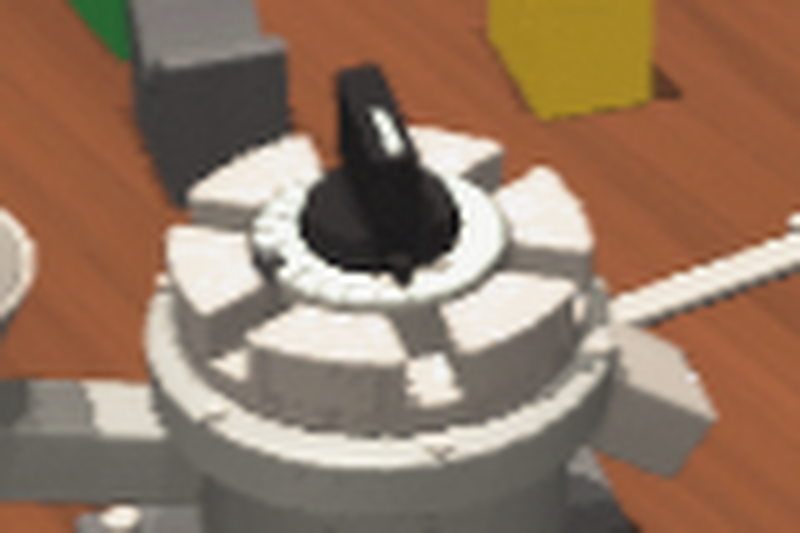

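The view shows the tab as a dark clip at crop (268,260), heading about -6.5°. The pointer nose is at (402,270), heading about 70°. The knob therefore needs about 76° clockwise. I write a planner for the moves.

```bash
cat >> h.py <<'E'
def down(yh):
    """tool straight down, tool y at heading yh deg"""
    y=np.array([np.cos(np.radians(yh)),np.sin(np.radians(yh)),0]); z=np.array([0,0,-1.]); return np.c_[np.cross(y,z),y,z]
def rel(p,M,s=None,P0=None,M0=None):
    """row from current pose to TCP pose p (m), M"""
    if P0 is None:
        from cell import robot
        s=s or robot.state(); P0=np.array(s['eef_pos']); M0=R.from_quat(s['tool_rot']).as_matrix()
    rv=R.from_matrix(M0.T@M).as_rotvec(); d=M0.T@(np.array(p)-P0)*1e3
    return np.r_[rv.round(3),d.round(1)].tolist()
E
python3 - <<'E'
from h import *
print(rel((.595,.0178,.32),down(-20)))
E
```

```text
[-0.001, 0.001, 1.515, -539.9, -374.1, -97.6]
```

drive_tool(
  targets=[
    [0,0,0.12,0,0,-42,60],
    [0,0,0.24,-30,-20,-84,60],
    [0,0,1.515,-540,-374,-98,60],
    [0,0,1.515,-540,-374,-98,60],
    [0,0,1.515,-540,-374,-98,60],
    [0,0,1.515,-540,-374,-98,60],
    [0,0,1.515,-540,-374,-98,60],
    [0,0,1.515,-540,-374,-98,60],
  ],
)

```text
clock: 0.77
eef_pos: [0.394, 0.3381, 0.3056]
tool_rot: [0.645, 0.765, -0.0, -0.0]
ft_force: [1.5, 1.5, 1.0]
width: 0.0603
grasp_force: 0.0
```

```bash
python3 - <<'E'
from h import *
from cell import robot
s=robot.state(); print(s['eef_pos'].round(4),s['q'].round(2),s['tool_rot'].round(3))
print(rel((.595,.0178,.32),down(-20)))
E
```

```text
[0.394  0.3381 0.3056] [-0.98  0.06  0.19  1.61 -0.01  1.47 -0.62] [ 0.645  0.765 -0.    -0.   ]
[-0.0, -0.0, 0.519, -349.7, 143.9, -14.5]
```

drive_tool(
  targets=[
    [0,0,0.5,-343,141,-14,60],
    [0,0,0.5,-343,141,-14,60],
    [0,0,0.5,-343,141,-14,60],
    [0,0,0.5,-343,141,-14,60],
    [0,0,0.5,-343,141,-14,60],
    [0,0,0.5,-343,141,-14,60],
    [0,0,0.5,-343,141,-14,60],
    [0,0,0.5,-343,141,-14,60],
  ],
)

```text
clock: 1.43
eef_pos: [0.5727, 0.0571, 0.3183]
tool_rot: [0.812, 0.584, 0.0, -0.0]
ft_force: [-0.1, 0.9, -0.2]
width: 0.06
grasp_force: 0.0
```

drive_tool(
  targets=[
    [0,0,0,0,0,0,60],
    [0,0,0,0,0,0,60],
  ],
)

```text
clock: 1.6
eef_pos: [0.5727, 0.0562, 0.3178]
tool_rot: [0.813, 0.582, -0.001, 0.0]
ft_force: [-1.3, 0.7, -0.1]
width: 0.06
grasp_force: 0.0
```

```bash
python3 - <<'E'
from h import *
from cell import robot
s=robot.state(); print(s['clock'],s['eef_pos'].round(4),s['q'].round(2),s['tool_rot'].round(3))
print(rel((.595,.0178,.32),down(-20)))
t=snap('top','1'); c=snap('scene','1')
p=s['eef_pos']; print(proj(t,p),proj(c,p))
a=crop(t,300,200,80,400,60); b=crop(c,285,220,80,400,60)
cv2.imwrite('pics/c4.png',np.hstack([a,b]))
E
```

```text
1.6 [0.5727 0.0562 0.3178] [-0.6   0.19  0.51  1.46 -0.09  1.51 -0.43] [ 0.813  0.582 -0.001  0.   ]
[-0.0, 0.001, 0.02, -29.1, 33.5, -2.2]
[[283.56162685 214.54520398]] [[301.92061073 178.54231516]]
```

View pics/c4.png

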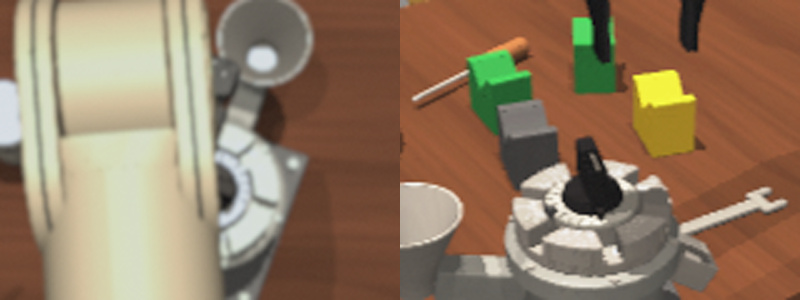

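The crop shows both fingertips at about (603,60) and (688,50), 2–3 px below where the calibration predicts. So the scene camera is biased and I trust the top-view axis (0.595, 0.018). I move over the knob and descend.

drive_tool(
  targets=[
    [0,0,0.02,-29,33.5,-2,50],
    [0,0,0.02,-29,33.5,-2,50],
    [0,0,0.02,-29,33.5,38,50],
    [0,0,0.02,-29,33.5,75,50],
    [0,0,0.02,-29,33.5,100,50],
    [0,0,0.02,-29,33.5,120,50],
    [0,0,0.02,-29,33.5,133,50],
    [0,0,0.02,-29,33.5,133,50],
  ],
)

```text
clock: 2.37
eef_pos: [0.5928, 0.023, 0.1823]
tool_rot: [0.817, 0.577, -0.002, -0.001]
ft_force: [0.4, -0.0, 1.1]
width: 0.0499
grasp_force: 0.0
```

```bash
python3 - <<'E'
from h import *
from cell import robot
s=robot.state(); print(s['clock'],s['eef_pos'].round(4),s['q'].round(2),s['tool_rot'].round(3),s['ft_force'].round(1))
print(rel((.595,.0178,.184),down(-20)))
c=snap('scene','2')
cv2.imwrite('pics/c5.png',crop(c,285,230,60,800,45))
E
```

```text
2.3667 [0.5928 0.023  0.1823] [-0.53  0.31  0.51  1.62 -0.16  1.25 -0.33] [ 0.817  0.577 -0.002 -0.001] [ 0.4 -0.   1.1]
[-0.004, 0.001, 0.008, -4.1, 3.8, -1.7]
```

View pics/c5.png

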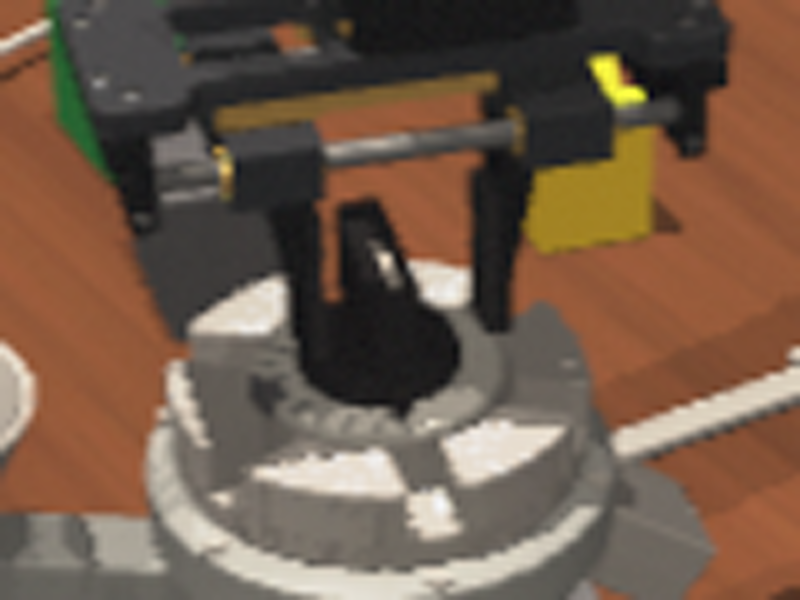

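The fingers stand either side of the wing at (310,280) and (490,250), clear of skirt and tab, but the tool still lags by about 5 mm. I settle and recheck.

drive_tool(
  targets=[
    [0,0,0,0,0,0,50],
  ],
)

```text
clock: 2.5
eef_pos: [0.5947, 0.0221, 0.1861]
tool_rot: [0.817, 0.576, 0.0, -0.0]
ft_force: [0.1, -0.7, 0.7]
width: 0.0497
grasp_force: 0.0
```

```bash
python3 - <<'E'
from h import *
print(rel((.595,.0178,.184),down(-20)))
E
```

```text
[0.0, -0.001, 0.007, -4.0, 1.7, 2.1]
```

drive_tool(
  targets=[
    [0,0,0.007,-4,1.7,2,50],
    [0,0,0.007,-4,1.7,2,50],
    [0,0,0.007,-4,1.7,2,8],
    [0,0,0.007,-4,1.7,2,8],
    [0,0,0.007,-4,1.7,2,8],
    [0,0,0.007,-4,1.7,2,8],
    [0,0,0.007,-4,1.7,2,8],
    [0,0,0.007,-4,1.7,2,8],
  ],
  squeeze=40,
)

```text
clock: 3.17
eef_pos: [0.5956, 0.0163, 0.1834]
tool_rot: [0.82, 0.573, 0.001, 0.001]
ft_force: [20.9, -4.8, -12.4]
width: 0.0181
grasp_force: 11.1
```

```bash
python3 - <<'E'
from h import *
from cell import robot
s=robot.state(); print(s['eef_pos'].round(4),s['ft_force'].round(1),s['moment'].round(2), s['width'],s['grasp_force'],s['q'].round(2))
print(rel((.595,.0178,.184),down(-20)))
E
```

```text
[0.5956 0.0163 0.1834] [ 20.9  -4.8 -12.4] [-1.29 -4.62 -0.03] 0.018140025576465334 11.058446913957596 [-0.53  0.31  0.52  1.62 -0.16  1.25 -0.33]
[0.002, -0.0, -0.002, 1.2, -1.1, -0.6]
```

drive_tool(
  targets=[
    [0,0,0,0,1.5,0,8],
    [0,0,0,0,1.5,0,8],
    [0,0,0,0,1.5,0,8],
  ],
)

```text
clock: 3.42
eef_pos: [0.5967, 0.0159, 0.1834]
tool_rot: [0.82, 0.573, 0.0, 0.0]
ft_force: [3.1, -1.0, -1.3]
width: 0.0156
grasp_force: 40.0
```

drive_tool(
  targets=[
    [0,0,0.12,0,0,0,8],
    [0,0,0.24,0,0,0,8],
    [0,0,0.36,0,0,0,8],
    [0,0,0.48,0,0,0,8],
    [0,0,0.6,0,0,0,8],
    [0,0,0.72,0,0,0,8],
    [0,0,0.84,0,0,0,8],
    [0,0,0.96,0,0,0,8],
  ],
)

```text
clock: 4.08
eef_pos: [0.5954, 0.0172, 0.1834]
tool_rot: [0.992, 0.127, -0.001, -0.001]
ft_force: [-4.1, 2.7, 4.8]
width: 0.0156
grasp_force: 40.0
```

drive_tool(
  targets=[
    [0,0,0.12,0,0,0,8],
    [0,0,0.24,0,0,0,8],
    [0,0,0.34,0,0,0,8],
    [0,0,0.34,0,0,0,8],
    [0,0,0.34,0,0,0,8],
  ],
)

```text
clock: 4.5
eef_pos: [0.5954, 0.0179, 0.1834]
tool_rot: [0.999, -0.04, -0.001, -0.001]
ft_force: [-5.0, 5.4, 4.9]
width: 0.0158
grasp_force: 40.0
```

```bash
python3 - <<'E'
from h import *
from cell import robot
s=robot.state(); print(s['eef_pos'].round(4),s['ft_force'].round(1),s['moment'].round(2),s['q'].round(2))
y=R.from_quat(s['tool_rot']).as_matrix()[:,1]; print('tool y heading',np.degrees(np.arctan2(y[1],y[0])))
c=snap('scene','3')
cv2.imwrite('pics/c6.png',crop(c,285,235,50,800,37))
E
```

```text
[0.5954 0.0179 0.1834] [-5.   5.4  4.9] [ 0.93  1.27 -0.13] [-0.69  0.35  0.73  1.63 -0.24  1.26 -1.56]
tool y heading -94.54003072346183
```

View pics/c6.png

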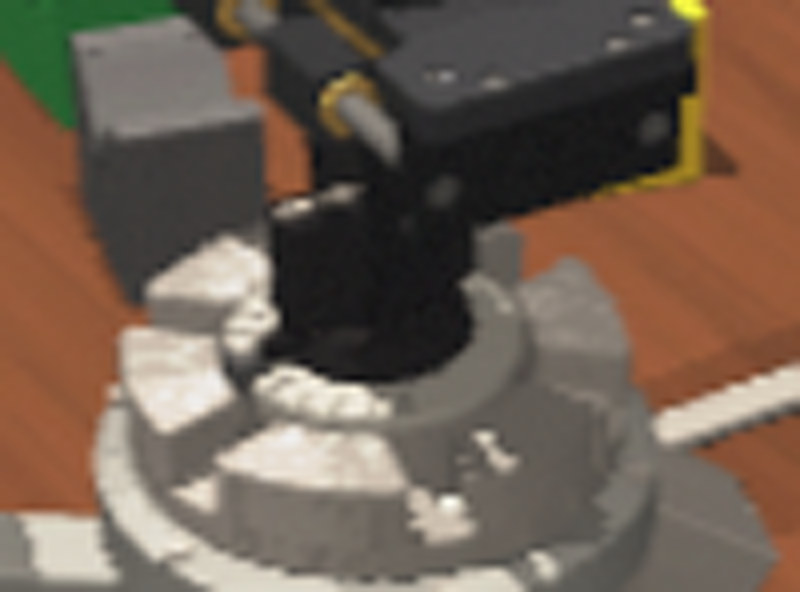

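The pointer nose at (262,345) now meets the tab at (240,365). I release, back away, and check in both cameras.

drive_tool(
  targets=[
    [0,0,0,0,0,0,45],
    [0,0,0,0,0,0,45],
    [0,0,0,0,0,0,45],
    [0,0,0,0,0,-40,45],
    [0,0,0,0,0,-80,45],
    [0,0,0,0,0,-120,45],
    [0,0,0,0,0,-160,45],
    [0,0,0,0,0,-170,45],
  ],
)

```text
clock: 5.22
eef_pos: [0.5977, 0.0153, 0.3596]
tool_rot: [0.999, -0.04, 0.004, -0.001]
ft_force: [0.6, -0.8, 1.0]
width: 0.0448
grasp_force: 0.0
```

```bash
python3 - <<'E'
from h import *
print(rel((.40,.36,.35),down(-50)))
E
```

```text
[0.001, -0.008, -0.779, -224.9, -327.7, 8.5]
```

drive_tool(
  targets=[
    [0,0,-0.78,-225,-328,8,60],
    [0,0,-0.78,-225,-328,8,60],
    [0,0,-0.78,-225,-328,8,60],
    [0,0,-0.78,-225,-328,8,60],
    [0,0,-0.78,-225,-328,8,60],
    [0,0,-0.78,-225,-328,8,60],
    [0,0,-0.78,-225,-328,8,60],
    [0,0,-0.78,-225,-328,8,60],
  ],
)

```text
clock: 5.88
eef_pos: [0.4292, 0.3063, 0.3467]
tool_rot: [0.939, 0.344, 0.0, -0.0]
ft_force: [0.4, 0.8, 0.6]
width: 0.0603
grasp_force: 0.0
```

```bash
python3 - <<'E'
from h import *
from cell import robot
s=robot.state(); print(s['eef_pos'].round(4),s['q'].round(2))
t=snap('top','4'); c=snap('scene','4')
out=[]
for c,ax,z in ((t,(.596,.0178),.174),(c,(.6015,.0225),.171)):
    N=400;k=.12/N
    j,i=np.mgrid[:N,:N]
    X=ax[0]+(N/2-j)*k; Y=ax[1]+(N/2-i)*k
    uv=proj(c,np.c_[X.ravel(),Y.ravel(),np.full(N*N,z)]).astype(np.float32)
    im=cv2.remap(c['image'],uv[:,0].reshape(N,N),uv[:,1].reshape(N,N),cv2.INTER_CUBIC)
    for a in range(0,360,10):
        d=np.array([-np.sin(np.radians(a)),-np.cos(np.radians(a))])
        cv2.line(im,tuple((200+185*d).astype(int)),tuple((200+195*d).astype(int)),(0,0,255) if a%90 else (255,0,0),1)
    for r in (34,43): cv2.circle(im,(200,200),int(r/1000/k),(0,200,0),1)
    out.append(im)
cv2.imwrite('pics/c7.png',np.hstack(out))
E
```

```text
[0.4292 0.3063 0.3467] [-1.12  0.07  0.44  1.53 -0.03  1.55 -1.55]
```

View pics/c7.png

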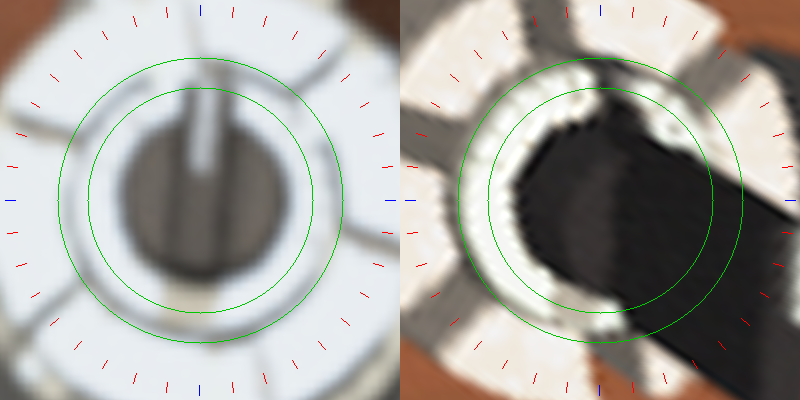

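The left panel shows the wing's white line from (200,175) to (207,80), heading about -4°. The tab is hidden behind the pointer there, so I refine the tab heading numerically from the first frames.

```bash
python3 - <<'E'
from h import *
def prof(c,ax,z,rs,angs):
    o=[]
    for r in rs:
        a=np.radians(angs); uv=proj(c,np.c_[ax[0]+r*np.cos(a),ax[1]+r*np.sin(a),np.full(len(a),z)]).astype(np.float32)
        g=cv2.cvtColor(c['image'],cv2.COLOR_BGR2GRAY)
        o.append(cv2.remap(g,uv[:,:1],uv[:,1:],cv2.INTER_LINEAR)[:,0].astype(int))
    return np.array(o)
angs=np.arange(-40,29,4); print('ang',angs)
t0,s0,t4,s4=[load(n) for n in('top0','scene0','top4','scene4')]
for r in (.034,.036,.038,.040,.042): print('top0',r,prof(t0,(.596,.0178),.173,[r],angs)[0])
for r in (.034,.036,.038,.040,.042): print('scene0',r,prof(s0,(.6015,.0225),.172,[r],angs)[0])
for r in (.034,.036,.038,.040,.042): print('scene4',r,prof(s4,(.6015,.0225),.172,[r],angs)[0])
# slot check for axis in scene: dial outer rim dark/bright pts: bright dial mask fit
for n,c in (('s4',s4),('s0',s0)):
    Q=cloud(c); m=(Q[...,2]>.2)&(Q[...,2]<.22)&(np.hypot(Q[...,0]-.6,Q[...,1]-.02)<.05); w=Q[m]
    uv=np.argwhere(m)[:,::-1]; p=plane(c,uv,.211); r=cv2.minAreaRect((p[:,:2]*1e3).astype(np.float32)); print(n,r)
Q=cloud(t4); m=(Q[...,2]>.205)&(Q[...,2]<.225)&(np.hypot(Q[...,0]-.6,Q[...,1]-.02)<.05)
p=plane(t4,np.argwhere(m)[:,::-1],.214); print('t4',cv2.minAreaRect((p[:,:2]*1e3).astype(np.float32)))
E
```

```text
ang [-40 -36 -32 -28 -24 -20 -16 -12  -8  -4   0   4   8  12  16  20  24  28]
top0 0.034 [231 231 231 231 225 222 223 218 203 203 218 226 225 227 231 229 223 223]
top0 0.036 [226 223 222 224 217 214 213 202 183 183 208 225 227 230 232 225 212 212]
top0 0.038 [208 203 202 202 199 195 189 178 163 168 196 222 230 232 232 222 200 188]
top0 0.04 [180 178 183 187 182 183 177 156 153 164 189 219 232 234 233 222 198 190]
top0 0.042 [161 180 193 196 198 196 189 173 167 174 189 218 233 235 234 227 216 208]
scene0 0.034 [237 245 225 221 241 237 221 183 163 162 168 225 241 226 219 240 244 240]
scene0 0.036 [222 241 218 220 244 236 208 160 133  98  95 150 239 232 224 242 243 235]
scene0 0.038 [167 204 178 191 226 201 173 144 118  93  71 129 230 231 213 240 245 230]
scene0 0.04 [122 115 116 131 158 161 140  99  90  80  67  94 164 215 201 222 225 225]
scene0 0.042 [117 112 116 164 202 190 173 154 107  68  67  66 104 154 164 177 188 199]
scene4 0.034 [235 244 223 220 241 229 199 147 106  78  75 119 210 219 213 238 244 238]
scene4 0.036 [219 239 214 217 244 234 206 156 122  89  69 123 222 228 221 241 242 233]
scene4 0.038 [164 201 174 187 223 197 170 141 115  92  69 124 227 228 209 239 244 228]
scene4 0.04 [119 114 114 128 155 158 138  98  88  78  67  93 161 212 198 219 223 223]
scene4 0.042 [115 110 113 160 198 188 170 152 106  66  66  65 102 152 162 175 184 196]
s4 ((603.419189453125, 25.806007385253906), (31.734567642211914, 61.095367431640625), 85.53001403808594)
s0 ((603.7093505859375, 25.677974700927734), (71.12176513671875, 18.59296989440918), 69.38740539550781)
t4 ((595.0543212890625, 17.534801483154297), (16.060644149780273, 55.56256866455078), 85.3484878540039)
```

The knob reads -4.6° and the tab about -5.7°, so the setting is good to about 0.02 rad. Next I measure the holster, pin and V-block.

```bash
python3 - <<'E'
from h import *
from cell import robot
t=load('top0'); s=load('scene0')
for n,c in (('t',t),('s',s)):
    C=cloud(c); reg=np.hypot(C[...,0]-.47,C[...,1]-.265)<.12
    f=C[reg&(C[...,2]>.001)&(C[...,2]<.02)]
    print(n,'foot',cv2.minAreaRect((f[:,:2]*1e3).astype(np.float32)) if len(f) else 0, len(f))
    p=C[reg&(C[...,2]>.03)&(C[...,2]<.16)]
    mu=p.mean(0); e=np.linalg.svd(p-mu)[2][0]; e*=np.sign(e[2]); print('tube+pin',len(p),mu.round(4),e.round(3),'head',np.degrees(np.arctan2(e[1],e[0])).round(1),'elev',np.degrees(np.arcsin(e[2])).round(1))
    tt=(p-mu)@e; 
    for lo in np.arange(tt.min(),tt.max(),.012):
        q=p[(tt>=lo)&(tt<lo+.012)]; print('   ',len(q),q.mean(0).round(4), 'w',np.ptp((q-mu)@np.array([-e[1],e[0],0])/np.hypot(e[0],e[1])).round(4))
E
```

```text
t foot ((470.14434814453125, 264.69140625), (237.0631103515625, 237.6057891845703), 45.84923553466797) 2670
tube+pin 600 [0.4466 0.2948 0.0807] [ 0.637 -0.496  0.59 ] head -37.9 elev 36.2
    33 [0.3982 0.3345 0.0358] w 0.0276
    41 [0.4062 0.3288 0.0434] w 0.0289
    37 [0.4125 0.3208 0.0496] w 0.0267
    45 [0.4203 0.3155 0.0578] w 0.0283
    44 [0.4276 0.3084 0.064 ] w 0.0293
    45 [0.4362 0.3027 0.0712] w 0.029
    53 [0.4451 0.2932 0.0738] w 0.0287
    51 [0.452  0.2884 0.0818] w 0.0276
    49 [0.4568 0.2863 0.0951] w 0.0282
    52 [0.4652 0.2801 0.1023] w 0.0294
    77 [0.4739 0.2744 0.1066] w 0.0293
    28 [0.4822 0.2684 0.1111] w 0.0176
    18 [0.4904 0.262  0.12  ] w 0.0112
    18 [0.4982 0.256  0.1279] w 0.0116
    9 [0.5038 0.2521 0.1299] w 0.0086
s foot ((478.1776123046875, 272.81585693359375), (205.9969940185547, 234.63816833496094), 46.624359130859375) 1528
tube+pin 1304 [0.4601 0.2998 0.0729] [ 0.616 -0.521  0.591] head -40.2 elev 36.2
    44 [0.4055 0.3376 0.0341] w 0.03
    65 [0.4169 0.3342 0.0401] w 0.0322
    84 [0.4264 0.3277 0.0446] w 0.0319
    95 [0.4341 0.3217 0.0512] w 0.0328
    90 [0.4417 0.3164 0.0588] w 0.0317
    110 [0.4508 0.3089 0.0636] w 0.032
    155 [0.4638 0.2994 0.0622] w 0.0305
    185 [0.4703 0.2929 0.0688] w 0.0299
    124 [0.4724 0.2901 0.0839] w 0.0319
    104 [0.4772 0.2869 0.0973] w 0.0321
    128 [0.4825 0.2788 0.1028] w 0.0323
    44 [0.4905 0.2709 0.1079] w 0.0153
    34 [0.4984 0.2646 0.1167] w 0.0111
    39 [0.5053 0.257  0.1245] w 0.0128
    3 [0.5098 0.2535 0.1267] w 0.0083
```

```bash
cat >> h.py <<'E'
def tilt(yh,zt):
    """tool y level at heading yh, tool z tilted zt deg from down toward heading yh-90"""
    y=np.array([np.cos(np.radians(yh)),np.sin(np.radians(yh)),0]); f=np.array([y[1],-y[0],0])
    z=np.sin(np.radians(zt))*f+np.cos(np.radians(zt))*np.array([0,0,-1.]); return np.c_[np.cross(y,z),y,z]
E
python3 - <<'E'
from h import *
print(tilt(52,40).round(3))
print(rel((.43,.309,.30),tilt(52,40)))
E
```

```text
[[-0.604  0.616  0.507]
 [ 0.472  0.788 -0.396]
 [-0.643  0.    -0.766]]
[-0.617, -0.504, -1.686, 1.6, 4.8, 45.5]
```

drive_tool(
  targets=[
    [-0.617,-0.504,-1.686,2,5,45,40],
    [-0.617,-0.504,-1.686,2,5,45,40],
    [-0.617,-0.504,-1.686,2,5,45,40],
    [-0.617,-0.504,-1.686,2,5,45,40],
    [-0.617,-0.504,-1.686,2,5,45,40],
    [-0.617,-0.504,-1.686,2,5,45,40],
    [-0.617,-0.504,-1.686,2,5,45,40],
    [-0.617,-0.504,-1.686,2,5,45,40],
  ],
)

```text
clock: 6.65
eef_pos: [0.4356, 0.3023, 0.3013]
tool_rot: [0.674, 0.71, -0.068, 0.195]
ft_force: [0.4, -0.1, -0.6]
width: 0.0403
grasp_force: 0.0
```

```bash
python3 - <<'E'
from h import *
print(rel((.43,.309,.28),tilt(52,40)))
E
```

```text
[-0.289, -0.229, -0.787, 14.2, -8.5, 16.1]
```

drive_tool(
  targets=[
    [-0.289,-0.229,-0.787,14,-8,16,40],
    [-0.289,-0.229,-0.787,14,-8,16,40],
    [-0.289,-0.229,-0.787,14,-8,16,40],
    [-0.289,-0.229,-0.787,14,-8,16,40],
    [-0.289,-0.229,-0.787,14,-8,16,40],
    [-0.289,-0.229,-0.787,14,-8,16,40],
    [-0.289,-0.229,-0.787,14,-8,16,40],
    [-0.289,-0.229,-0.787,14,-8,16,40],
  ],
)

```text
clock: 7.32
eef_pos: [0.429, 0.3091, 0.2796]
tool_rot: [0.305, 0.889, -0.111, 0.323]
ft_force: [-1.2, -0.9, 0.3]
width: 0.0399
grasp_force: 0.0
```

```bash
python3 - <<'E'
from h import *
from cell import robot
M=tilt(52,40); G=np.array([.497,.257,.1187]); z=M[:,2]
print(robot.state()['q'].round(2))
print('pre',rel(G-.051*z,M),'grasp',rel(G+.019*z,M))
E
```

```text
[-1.33  0.1   0.19  1.8   0.66  1.46 -0.37]
pre [0.001, -0.0, 0.003, 37.8, 0.8, 127.3] grasp [0.001, -0.0, 0.003, 37.8, 0.8, 197.3]
```

drive_tool(
  targets=[
    [0,0,0.003,30,1,20,40],
    [0,0,0.003,38,1,55,40],
    [0,0,0.003,38,1,90,40],
    [0,0,0.003,38,1,125,40],
    [0,0,0.003,38,1,135,40],
    [0,0,0.003,38,1,135,40],
  ],
)

```text
clock: 7.82
eef_pos: [0.4769, 0.2715, 0.151]
tool_rot: [0.313, 0.886, -0.113, 0.323]
ft_force: [-0.4, 0.3, 0.6]
width: 0.0403
grasp_force: 0.0
```

```bash
python3 - <<'E'
from h import *
from cell import robot
M=tilt(52,40); G=np.array([.497,.257,.1187]); z=M[:,2]
print(rel(G+.019*z,M))
c=snap('scene','5'); s=robot.state(); print(proj(c,s['eef_pos']), proj(c,G))
cv2.imwrite('pics/c8.png',crop(c,410,300,60,800,45))
E
```

```text
[-0.007, -0.001, -0.012, 1.8, 1.4, 59.6]
[[408.15455023 286.5162791 ]] [[392.29304126 299.27699139]]
```

View pics/c8.png

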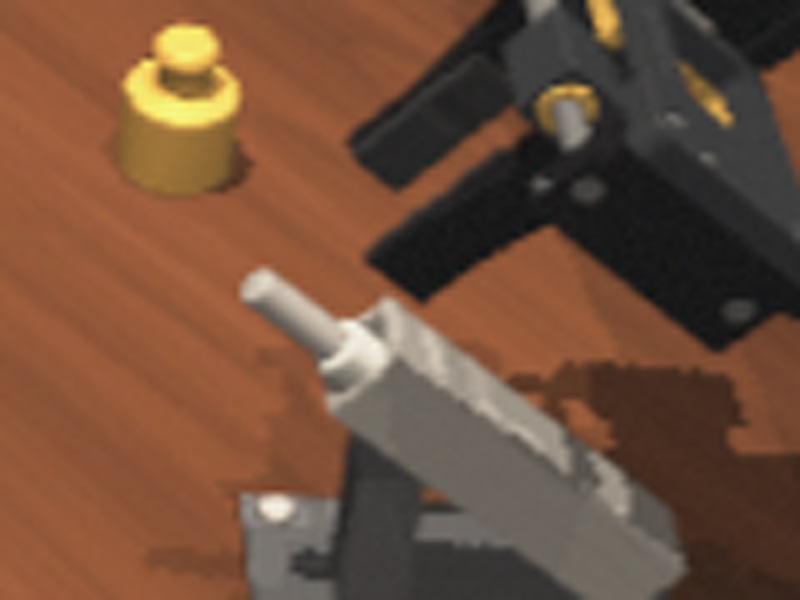

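The picture shows the open fingers with tips at (375,165) and (395,275), and the pin from (258,283) to its shoulder at (340,345). Both sit about 1.5 px from prediction, so they are aligned. I go in and grip.

drive_tool(
  targets=[
    [-0.007,0,-0.012,2,1.4,25,40],
    [-0.007,0,-0.012,2,1.4,45,40],
    [-0.007,0,-0.012,2,1.4,58,40],
    [-0.007,0,-0.012,2,1.4,58,40],
    [-0.007,0,-0.012,2,1.4,58,40],
  ],
  squeeze=60,
)

```text
clock: 8.28
eef_pos: [0.505, 0.2551, 0.108]
tool_rot: [0.304, 0.889, -0.108, 0.324]
ft_force: [0.8, 0.0, 0.8]
width: 0.0402
grasp_force: 0.0
```

```bash
python3 - <<'E'
from h import *
from cell import robot
M=tilt(52,40); G=np.array([.497,.257,.1187]); z=M[:,2]
print(rel(G+.019*z,M),robot.state()['ft_force'].round(1))
E
```

```text
[0.007, -0.002, 0.002, -1.2, -3.5, 6.0] [0.8 0.  0.8]
```

drive_tool(
  targets=[
    [0.007,0,0,-2,-3.5,5,40],
    [0.007,0,0,-2,-3.5,5,8],
    [0.007,0,0,-2,-3.5,5,8],
    [0.007,0,0,-2,-3.5,5,8],
    [0.007,0,0,-2,-3.5,5,8],
    [0.007,0,0,-2,-3.5,5,8],
    [0.007,0,0,-2,-3.5,5,8],
    [0.007,0,0,-2,-3.5,5,8],
  ],
)

```text
clock: 8.95
eef_pos: [0.5068, 0.2487, 0.1045]
tool_rot: [0.304, 0.889, -0.111, 0.323]
ft_force: [1.9, 1.6, -1.2]
width: 0.0103
grasp_force: 59.9
```

```bash
python3 - <<'E'
from h import *
from cell import robot
M=tilt(52,40); G=np.array([.497,.257,.1187]); z=M[:,2]
s=robot.state();print(rel(G+.019*z,M),s['ft_force'].round(1),s['moment'].round(2), 'y force',(R.from_quat(s['tool_rot']).as_matrix().T@s['ft_force']).round(1))
E
```

```text
[0.0, -0.002, 0.003, 0.7, 0.5, -0.1] [ 1.9  1.6 -1.2] [0.85 0.27 0.24] y force [0.4 2.4 1.3]
```

drive_tool(
  targets=[
    [0,0,0,-10,0,0,8],
    [0,0,0,-28,0,0,8],
    [0,0,0,-48,0,0,8],
    [0,0,0,-68,0,0,8],
    [0,0,0,-88,0,0,8],
    [0,0,0,-108,0,0,8],
    [0,0,0,-128,0,0,8],
    [0,0,0,-150,0,0,8],
  ],
)

```text
clock: 9.62
eef_pos: [0.5979, 0.1762, 0.201]
tool_rot: [0.305, 0.889, -0.113, 0.322]
ft_force: [0.3, 0.8, -1.8]
width: 0.0102
grasp_force: 59.8
```

```bash
python3 - <<'E'
from h import *
from cell import robot
s=robot.state(); M=R.from_quat(s['tool_rot']).as_matrix()
print(s['ft_force'].round(1),s['moment'].round(2),s['eef_pos'].round(4),s['grasp_force'],s['q'].round(2))
c=snap('scene','6'); t=snap('top','6')
g=s['eef_pos']-.019*M[:,2]
for n,C in (('t',cloud(t)),('s',cloud(c))):
    # bar points: along +tool x from grasp 20..145mm, within 15 mm of the predicted axis
    d=C-g; a=d@M[:,0]; y=d@M[:,1]; z=d@M[:,2]
    m=(a>.022)&(a<.16)&(abs(y)<.02)&(abs(z)<.025)
    p=np.c_[a[m],y[m],z[m]]*1e3; print(n,len(p)); 
    for lo in range(20,160,20):
        q=p[(p[:,0]>=lo)&(p[:,0]<lo+20)]
        if len(q): print(lo,len(q),q.mean(0).round(1))
E
```

```text
[ 0.3  0.8 -1.8] [ 0.52  0.71 -0.  ] [0.5979 0.1762 0.201 ] 59.81115024536848 [-1.05  0.2   0.36  1.87  0.72  1.05 -0.15]
t 0
s 495
20 60 [30.9  8.6  0.2]
40 70 [49.9  8.7  0.6]
60 68 [69.9  8.9  0.7]
80 78 [90.3  8.6  0.2]
100 92 [109.8   8.1  -0. ]
120 81 [130.2   8.2   0.3]
140 46 [145.4   8.5   0.9]
```

The bar is out and still lies along the tool's x axis. I lift it, level it and carry it over to the V-block.

```bash
python3 - <<'E'
from h import *
print(rel((.60,.15,.33),tilt(66,10)), rel((.5494,-.2982,.25),down(73.3)))
E
```

```text
[-0.106, 0.521, -0.226, -93.0, -19.1, -87.4] [-0.131, 0.69, -0.359, -223.0, -402.7, 126.6]
```

drive_tool(
  targets=[
    [0,0.04,0,-22,0,-26,8],
    [0,0.12,-0.02,-48,0,-55,8],
    [-0.03,0.22,-0.06,-70,-10,-80,8],
    [-0.05,0.32,-0.12,-93,-19,-87,8],
    [-0.08,0.42,-0.18,-103,-50,-75,8],
    [-0.1,0.52,-0.22,-113,-85,-60,8],
    [-0.12,0.6,-0.3,-123,-120,-45,8],
    [-0.131,0.69,-0.359,-130,-150,-30,8],
  ],
)

```text
clock: 10.38
eef_pos: [0.5707, 0.0194, 0.3102]
tool_rot: [0.153, 0.988, -0.004, 0.015]
ft_force: [1.4, -0.4, -2.3]
width: 0.0101
grasp_force: 59.8
```

```bash
python3 - <<'E'
from h import *
print(rel((.5494,-.2982,.25),down(73.3)))
E
```

```text
[-0.004, 0.03, -0.016, -73.8, -308.9, 63.6]
```

drive_tool(
  targets=[
    [0,0.01,0,-8,-33,0,8],
    [0,0.02,-0.01,-17,-70,5,8],
    [-0.004,0.03,-0.016,-26,-108,12,8],
    [-0.004,0.03,-0.016,-35,-146,22,8],
    [-0.004,0.03,-0.016,-45,-186,32,8],
    [-0.004,0.03,-0.016,-55,-226,42,8],
    [-0.004,0.03,-0.016,-64,-264,52,8],
    [-0.004,0.03,-0.016,-70,-290,60,8],
  ],
)

```text
clock: 11.05
eef_pos: [0.549, -0.2816, 0.2525]
tool_rot: [0.148, 0.989, -0.003, -0.0]
ft_force: [-0.3, -0.3, -0.8]
width: 0.0102
grasp_force: 59.9
```

drive_tool(
  targets=[
    [0,0,0,-4,-19,4,8],
    [0,0,0,-4,-19,4,8],
    [0,0,0,-4,-19,4,8],
  ],
)

```text
clock: 11.3
eef_pos: [0.5483, -0.2979, 0.2488]
tool_rot: [0.148, 0.989, -0.002, -0.0]
ft_force: [-0.1, 0.7, -0.7]
width: 0.0102
grasp_force: 59.9
```

```bash
python3 - <<'E'
from h import *
from cell import robot
s=robot.state(); M=R.from_quat(s['tool_rot']).as_matrix(); g=s['eef_pos']-.019*M[:,2]
c=snap('scene','7'); t=snap('top','7'); print(s['q'].round(2))
for n,C in (('t',cloud(t)),('s',cloud(c))):
    d=C-g; a=d@M[:,0]; y=d@M[:,1]; z=d@M[:,2]
    m=(a>.022)&(a<.16)&(abs(y)<.02)&(abs(z)<.025); p=np.c_[a[m],y[m],z[m]]*1e3; print(n,len(p))
    for lo in range(20,160,20):
        q=p[(p[:,0]>=lo)&(p[:,0]<lo+20)]
        if len(q): print(lo,len(q),q.mean(0).round(1))
    # vblock recheck
    v=C[(C[...,2]>.062)&(C[...,2]<.073)&(np.hypot(C[...,0]-.488,C[...,1]+.28)<.06)]
    if len(v)>20: print('vb',len(v),cv2.minAreaRect((v[:,:2]*1e3).astype(np.float32)))
print(rel((.5494,-.2982,.25),down(73.3)))
E
```

```text
[-0.13  0.37  0.73  1.46 -0.24  1.4   1.88]
t 56
20 22 [35.   5.9 -6.9]
40 28 [48.3  7.6 -5.6]
60 6 [64.7  9.5 -3.3]
vb 231 ((488.5848388671875, -278.0851135253906), (71.63119506835938, 49.95997619628906), 73.52822875976562)
s 358
20 50 [31.2  6.7 -0.6]
40 58 [50.   6.7  0.1]
60 57 [70.3  6.6  0.9]
80 56 [90.2  6.8  1.3]
100 56 [109.8   6.3   1.4]
120 57 [130.1   7.2   2.2]
140 24 [144.6   7.2   1.9]
vb 151 ((493.727294921875, -278.5429992675781), (83.3666000366211, 49.61790466308594), 73.41544342041016)
[-0.003, 0.001, -0.002, -0.4, -2.5, -0.5]
```

drive_tool(
  targets=[
    [0,0,0,-1,-2,38,8],
    [0,0,0,-1,-2,78,8],
    [0,0,0,-1,-2,118,8],
    [0,0,0,-1,-2,150,8],
    [0,0,0,-1,-2,175,8],
    [0,0,0,-1,-2,190,8],
    [0,0,0,-1,-2,200,8],
    [0,0,0,-1,-2,205,8],
  ],
)

```text
clock: 12.07
eef_pos: [0.5502, -0.2984, 0.0437]
tool_rot: [0.146, 0.989, -0.002, 0.0]
ft_force: [0.1, 0.5, -2.1]
width: 0.0103
grasp_force: 59.8
```

drive_tool(
  targets=[
    [0,0,0,0,0,1,8],
    [0,0,0,0,0,2,8],
    [0,0,0,0,0,2,8],
  ],
)

```text
clock: 12.32
eef_pos: [0.5508, -0.3002, 0.0438]
tool_rot: [0.147, 0.989, -0.002, 0.002]
ft_force: [0.7, -0.1, -1.6]
width: 0.0099
grasp_force: 59.8
```

```bash
python3 - <<'E'
from h import *
from cell import robot
s=robot.state(); print(s['ft_force'].round(1),s['moment'].round(2)); print(rel((.5494,-.2982,.038),down(73.4)))
E
```

```text
[ 0.7 -0.1 -1.6] [-0.05 -0.1   0.01]
[-0.004, 0.004, -0.005, 1.9, 1.5, 5.8]
```

drive_tool(
  targets=[
    [0,0,0,1,1.5,2,8],
    [0,0,0,1,1.5,3.5,8],
    [0,0,0,1,1.5,4.5,8],
    [0,0,0,1,1.5,4.5,8],
  ],
)

```text
clock: 12.65
eef_pos: [0.5496, -0.2985, 0.0383]
tool_rot: [0.147, 0.989, -0.002, 0.001]
ft_force: [-0.1, 0.4, -0.6]
width: 0.0103
grasp_force: 59.8
```

```bash
python3 - <<'E'
from h import *
from cell import robot
s=robot.state(); print(s['ft_force'].round(1),s['moment'].round(2)); print(rel((.5494,-.2982,.038),down(73.4)))
E
```

```text
[-0.1  0.4 -0.6] [-0.03 -0.04  0.05]
[-0.004, 0.002, -0.005, 0.2, 0.2, 0.3]
```

drive_tool(
  targets=[
    [0,0,0,0,0,1,8],
    [0,0,0,0,0,1,30],
    [0,0,0,0,0,1,30],
    [0,0,0,0,0,1,30],
    [0,0,0,0,0,-30,30],
    [0,0,0,0,0,-70,30],
    [0,0,0,0,0,-110,30],
    [0,0,0,0,0,-140,30],
  ],
)

```text
clock: 13.32
eef_pos: [0.5496, -0.2983, 0.1816]
tool_rot: [0.147, 0.989, -0.002, 0.002]
ft_force: [1.5, -0.3, 0.0]
width: 0.0299
grasp_force: 0.0
```

```bash
python3 - <<'E'
from h import *
from cell import robot
s=robot.state(); c=snap('scene','8'); t=snap('top','8')
ax=np.array([.4884,-.2795,.057]); h=np.radians(-16.6); u=np.array([np.cos(h),np.sin(h),0]); v=np.array([-u[1],u[0],0])
for n,C in (('t',cloud(t)),('s',cloud(c))):
    d=C-ax; a=d@u; y=d@v; z=d[...,2]; m=(abs(y)<.02)&(abs(a)<.11)&(z>-.012)&(z<.02); p=np.c_[a[m],y[m],z[m]]*1e3
    print(n,len(p))
    for lo in range(-100,100,20):
        q=p[(p[:,0]>=lo)&(p[:,0]<lo+20)]
        if len(q): print(lo,len(q),q.mean(0).round(1),q[:,0].min().round(1),q[:,0].max().round(1))
# handle-end target: TCP above
G=ax-u*.056; print(G, rel((G[0],G[1],.16),down(-106.6)))
E
```

```text
t 372
-80 9 [-67.8   7.3   3.3] -76.2 -61.9
-60 24 [-49.    5.1   6.1] -59.4 -40.1
-40 50 [-28.3   4.6   6. ] -39.6 -20.3
-20 88 [-9.7  4.1  4.6] -19.7 -0.1
0 103 [10.2  0.7  4. ] 0.1 19.9
20 66 [28.4  0.2  5.8] 20.3 39.5
40 32 [50.8  0.5  4.3] 42.0 59.5
s 375
-100 9 [-82.6   5.1   1. ] -85.2 -80.3
-80 45 [-70.2   5.7   1. ] -79.5 -60.6
-60 45 [-50.2   6.1   1.1] -59.5 -40.5
-40 42 [-30.9   6.2   1.9] -39.6 -20.1
-20 53 [-10.2  -4.1   3.4] -19.9 -0.1
0 52 [10.1 -4.1  3.5] 0.1 20.0
20 60 [29.8  1.5  1.5] 20.4 39.4
40 37 [49.1  4.1  0. ] 41.1 59.2
60 32 [69.5  3.5 -0.7] 60.2 78.9
[ 0.43473394 -0.26350145  0.057     ] [0.017, 0.007, 3.136, 122.4, 0.5, 22.7]
```

The bar lies in the vee, level and released. I turn half round and go to the handle end.

drive_tool(
  targets=[
    [0,0,0.12,15,0,0,40],
    [0,0,0.24,30,0,0,40],
    [0,0,0.36,45,0,0,40],
    [0,0,0.48,60,0,0,40],
    [0,0,0.6,75,0,0,40],
    [0,0,0.72,90,0,0,40],
    [0,0,0.84,105,0,0,40],
    [0,0,0.96,120,0,0,40],
  ],
)

```text
clock: 14.08
eef_pos: [0.4336, -0.2625, 0.1772]
tool_rot: [0.589, 0.808, -0.002, 0.001]
ft_force: [-0.3, -0.5, 0.6]
width: 0.0397
grasp_force: 0.0
```

drive_tool(
  targets=[
    [0,0,0.12,0,0,0,40],
    [0,0,0.24,0,0,0,40],
    [0,0,0.36,0,0,0,40],
    [0,0,0.48,0,0,0,40],
    [0,0,0.6,0,0,0,40],
    [0,0,0.72,0,0,0,40],
    [0,0,0.84,0,0,0,40],
    [0,0,0.96,0,0,0,40],
  ],
)

```text
clock: 14.75
eef_pos: [0.4343, -0.2627, 0.1775]
tool_rot: [0.896, 0.444, -0.001, 0.002]
ft_force: [0.2, 0.1, -0.2]
width: 0.0402
grasp_force: 0.0
```

drive_tool(
  targets=[
    [0,0,0.12,0,0,0,40],
    [0,0,0.24,0,0,0,40],
    [0,0,0.36,0,0,0,40],
    [0,0,0.48,0,0,0,40],
    [0,0,0.6,0,0,0,40],
    [0,0,0.72,0,0,0,40],
    [0,0,0.84,0,0,0,40],
    [0,0,0.96,0,0,0,40],
  ],
)

```text
clock: 15.42
eef_pos: [0.4343, -0.2627, 0.1776]
tool_rot: [1.0, -0.02, 0.0, 0.002]
ft_force: [1.0, 0.6, -0.4]
width: 0.04
grasp_force: 0.0
```

```bash
python3 - <<'E'
from h import *
from cell import robot
print(robot.state()['q'].round(2)); print(rel((.4347,-.2635,.10),down(-106.6)))
c=snap('scene','9'); t=snap('top','9')
cv2.imwrite('pics/c9.png',np.hstack([crop(t,420,270,50,400,37),crop(c,265,205,60,400,44)]))
E
```

```text
[-0.63  0.18  1.2   1.87 -0.18  1.2  -0.98]
[0.004, -0.001, 0.251, 0.4, 0.4, 77.6]Traceback (most recent call last):
  File "<stdin>", line 5, in <module>
    return _nx.concatenate(arrs, 1, dtype=dtype, casting=casting)
           ~~~~~~~~~~~~~~~^^^^^^^^^^^^^^^^^^^^^^^^^^^^^^^^^^^^^^^
ValueError: all the input array dimensions except for the concatenation axis must match exactly, but along dimension 0, the array at index 0 has size 296 and the array at index 1 has size 293
```

drive_tool(
  targets=[
    [0,0,0.12,0,0,0,40],
    [0,0,0.251,0,0,20,40],
    [0,0,0.251,0,0,55,40],
    [0,0,0.251,0,0,90,40],
    [0,0,0.251,0,0,115,40],
    [0,0,0.251,0,0,130,40],
    [0,0,0.251,0,0,138,40],
    [0,0,0.251,0,0,138,40],
  ],
  squeeze=60,
)

```text
clock: 16.18
eef_pos: [0.4336, -0.2632, 0.0386]
tool_rot: [0.99, -0.14, -0.001, 0.002]
ft_force: [-1.3, 0.7, 0.2]
width: 0.0399
grasp_force: 0.0
```

drive_tool(
  targets=[
    [0,0,0,0,0,0,40],
  ],
)

```text
clock: 16.27
eef_pos: [0.4347, -0.2638, 0.0404]
tool_rot: [0.99, -0.141, 0.001, 0.002]
ft_force: [1.2, 0.1, 1.4]
width: 0.0399
grasp_force: 0.0
```

```bash
python3 - <<'E'
from h import *
from cell import robot
s=robot.state(); print(s['q'].round(2),s['ft_force'].round(1)); print(rel((.4347,-.2635,.038),down(-106.6)))
E
```

```text
[-0.42  0.44  1.04  2.   -0.46  0.96 -1.  ] [1.2 0.1 1.4]
[0.004, -0.002, 0.007, -0.1, -0.3, 2.4]
```

drive_tool(
  targets=[
    [0.004,0,0.007,0,0,2,40],
    [0.004,0,0.007,0,0,2,10],
    [0.004,0,0.007,0,0,2,10],
    [0.004,0,0.007,0,0,2,10],
    [0.004,0,0.007,0,0,2,10],
    [0.004,0,0.007,0,0,2,10],
    [0.004,0,0.007,0,0,2,10],
  ],
  squeeze=60,
)

```text
clock: 16.85
eef_pos: [0.4348, -0.2635, 0.0381]
tool_rot: [0.989, -0.145, 0.001, 0.0]
ft_force: [-0.1, -0.3, 1.2]
width: 0.0167
grasp_force: 60.0
```

```bash
python3 - <<'E'
from h import *
from cell import robot
s=robot.state(); print(s['q'].round(2),s['ft_force'].round(1),s['width'],s['grasp_force'],s['eef_pos'].round(4)); print(rel((.4347,-.2635,.038),down(-106.6)))
M=R.from_quat(s['tool_rot']).as_matrix(); print(M.round(3))
E
```

```text
[-0.42  0.44  1.04  2.   -0.47  0.95 -1.01] [-0.1 -0.3  1.2] 0.016701906345523546 59.95933852158487 [ 0.4348 -0.2635  0.0381]
[0.0, -0.002, -0.001, -0.1, -0.0, 0.1]
[[ 0.958 -0.287  0.002]
 [-0.287 -0.958 -0.001]
 [ 0.002  0.    -1.   ]]
```

drive_tool(
  targets=[
    [0,0,0,0,0,-15,10],
    [0,0,0,0,0,-45,10],
    [0,0,0,0,0,-80,10],
    [0,0,0,0,0,-115,10],
    [0,0,0,0,0,-150,10],
    [0,0,0,0,0,-180,10],
    [0,0,0,0,0,-200,10],
    [0,0,0,0,0,-200,10],
  ],
)

```text
clock: 17.52
eef_pos: [0.4357, -0.2644, 0.2414]
tool_rot: [0.989, -0.145, 0.004, -0.0]
ft_force: [0.6, -0.3, -2.2]
width: 0.0167
grasp_force: 60.0
```

drive_tool(
  targets=[
    [0,0,0,0,0,0,10],
  ],
)

```text
clock: 17.6
eef_pos: [0.4347, -0.2631, 0.2382]
tool_rot: [0.989, -0.145, 0.002, -0.001]
ft_force: [0.2, 0.6, -2.4]
width: 0.0167
grasp_force: 60.0
```

```bash
python3 - <<'E'
from h import *
from cell import robot
s=robot.state(); M=R.from_quat(s['tool_rot']).as_matrix(); g=s['eef_pos']-.019*M[:,2]
c=snap('scene','10'); t=snap('top','10'); print(s['q'].round(2),s['eef_pos'].round(4))
for n,C in (('t',cloud(t)),('s',cloud(c))):
    d=C-g; a=d@M[:,0]; y=d@M[:,1]; z=d@M[:,2]
    m=(a>.015)&(a<.16)&(abs(y)<.02)&(abs(z)<.025); p=np.c_[a[m],y[m],z[m]]*1e3; print(n,len(p))
    for lo in range(0,160,20):
        q=p[(p[:,0]>=lo)&(p[:,0]<lo+20)]
        if len(q): print(lo,len(q),q.mean(0).round(1),q[:,0].max().round(1),'y',q[:,1].min().round(1),q[:,1].max().round(1))
E
```

```text
[-0.74  0.08  1.28  1.79 -0.08  1.33 -1.3 ] [ 0.4347 -0.2631  0.2382]
t 223
40 15 [57.6 -1.2 -5. ] 59.6 y -8.8 6.9
60 72 [69.8 -1.  -4.5] 79.7 y -9.2 8.4
80 67 [89.3 -1.  -4.2] 100.0 y -8.9 8.8
100 46 [110.3  -0.6  -2.3] 120.0 y -5.6 5.6
120 23 [125.   -1.1  -2.1] 129.8 y -5.1 5.5
s 312
0 14 [17.4 -7.5 -0.1] 19.8 y -13.0 -2.4
20 58 [30.  -6.4  0.6] 39.6 y -11.9 5.0
40 54 [50.  -5.9  0.7] 59.9 y -12.4 4.3
60 55 [69.6 -6.7  0.8] 79.5 y -13.9 0.5
80 61 [90.1 -6.6  1.3] 100.0 y -12.0 2.7
100 38 [109.7  -4.1   2. ] 119.8 y -10.9 4.2
120 32 [127.7  -3.8   2.8] 134.8 y -8.5 3.4
```

```bash
python3 - <<'E'
from h import *
def fitax(c,z,guess):
    return guess
for n,ax,z in (('scene4',(.6018,.0228),.162),('scene0',(.6018,.0228),.162),('top4',(.5957,.0177),.165),('top0',(.5957,.0177),.165)):
    c=load(n); g=cv2.cvtColor(c['image'],cv2.COLOR_BGR2GRAY)
    a=np.arange(-180,180,1.); pr=0
    for r in np.arange(.049,.0631,.002):
        q=np.radians(a); uv=proj(c,np.c_[ax[0]+r*np.cos(q),ax[1]+r*np.sin(q),np.full(len(a),z)]).astype(np.float32)
        pr=pr+cv2.remap(g,uv[:,:1],uv[:,1:],cv2.INTER_LINEAR)[:,0]/8.
    print(n,'thr')
    d=pr<(np.percentile(pr,80)*(.75 if 'scene' in n else .93)); e=np.flatnonzero(np.diff(d.astype(int))); print([(a[i],'v' if d[i+1] else '^') for i in e])
E
```

```text
scene4 thr
[(np.float64(-173.0), 'v'), (np.float64(-92.0), '^'), (np.float64(-65.0), 'v'), (np.float64(-48.0), '^'), (np.float64(-3.0), 'v'), (np.float64(15.0), '^'), (np.float64(65.0), 'v'), (np.float64(83.0), '^'), (np.float64(130.0), 'v'), (np.float64(147.0), '^')]
scene0 thr
[(np.float64(-173.0), 'v'), (np.float64(-156.0), '^'), (np.float64(-139.0), 'v'), (np.float64(-103.0), '^'), (np.float64(-65.0), 'v'), (np.float64(-48.0), '^'), (np.float64(-3.0), 'v'), (np.float64(15.0), '^'), (np.float64(65.0), 'v'), (np.float64(83.0), '^'), (np.float64(130.0), 'v'), (np.float64(147.0), '^')]
top4 thr
[(np.float64(-162.0), 'v'), (np.float64(-159.0), '^'), (np.float64(-108.0), 'v'), (np.float64(-97.0), '^'), (np.float64(-46.0), 'v'), (np.float64(-38.0), '^'), (np.float64(59.0), 'v'), (np.float64(69.0), '^'), (np.float64(120.0), 'v'), (np.float64(128.0), '^')]
top0 thr
[(np.float64(-162.0), 'v'), (np.float64(-159.0), '^'), (np.float64(-108.0), 'v'), (np.float64(-97.0), '^'), (np.float64(-46.0), 'v'), (np.float64(-38.0), '^'), (np.float64(59.0), 'v'), (np.float64(69.0), '^'), (np.float64(120.0), 'v'), (np.float64(128.0), '^')]
```

```bash
python3 - <<'E'
from h import *
s=load('scene0'); ax=np.array([.5994,.0207])
def hd(uv,z):
    p=plane(s,uv,z)[:,:2]-ax; return np.c_[np.degrees(np.arctan2(p[:,1],p[:,0])),np.hypot(p[:,0],p[:,1])*1e3].round(1).tolist()
print('pointer tip',hd([[285.3,245.5]],.174))
print('tab top px',hd([[262,241],[263,241],[262,242],[264,242],[265,242],[266,242]],.175))
print('tab dark px bottom',hd([[263,243],[266,244],[265,246],[264,246]],.170))
g=cv2.cvtColor(s['image'],cv2.COLOR_BGR2GRAY); print(g[238:250,258:272])
E
```

```text
pointer tip [[70.5, 33.4]]
tab top px [[-11.0, 43.4], [-9.8, 41.5], [-6.6, 44.8], [-3.9, 41.2], [-2.3, 39.4], [-0.7, 37.7]]
tab dark px bottom [[-9.9, 41.7], [-0.8, 37.9], [5.9, 43.6], [4.2, 45.2]]
[[119 119 118 112 112 206 243 245 245 244 237 164  39  41]
 [149 132 118 118 117 171 210 213 241 246 245 203  37  39]
 [234 233 233 214 149 229 244 244 245 246 246 212  52  40]
 [242 240 236 216 152 176 232 233 224 220 242 245 196  39]
 [239 237 236 224 153 112 152 158 172 235 245 246 225 111]
 [240 238 236 235 176  72 107 113 104 176 241 246 245 230]
 [239 238 238 240 187  64  71  70  67  96 233 246 246 245]
 [239 240 240 242 227 141  63  62 119 229 245 240 203 220]
 [236 239 240 241 239 202 104  60 131 225 226 209 237 244]
 [240 241 241 238 237 212 134  80  98 150 178 225 244 246]
 [241 242 240 228 206 154 107  94  91 114 136 161 196 233]
 [237 237 219 159 122 107 102  95  91 107 118 117 136 162]]
```

```bash
python3 - <<'E'
from h import *
print(rel((.5382,-.1514,.21),down(-19)))
E
```

```text
[-0.0, -0.001, -1.53, 68.1, -136.7, 26.9]
```

drive_tool(
  targets=[
    [0,0,-0.12,4,-8,0,10],
    [0,0,-0.24,10,-19,0,10],
    [0,0,-0.36,16,-31,0,10],
    [0,0,-0.48,22,-43,0,10],
    [0,0,-0.6,28,-55,0,10],
    [0,0,-0.72,33,-66,0,10],
    [0,0,-0.84,38,-76,0,10],
    [0,0,-0.96,43,-86,0,10],
  ],
)

```text
clock: 18.37
eef_pos: [0.4997, -0.1928, 0.2362]
tool_rot: [0.944, 0.331, -0.001, 0.0]
ft_force: [-0.2, -0.2, -1.2]
width: 0.0162
grasp_force: 60.0
```

```bash
python3 - <<'E'
from h import *
from cell import robot
print(robot.state()['q'].round(2)); print(rel((.5382,-.1514,.21),down(-19)))
E
```

```text
[-0.65  0.18  1.06  1.72 -0.16  1.33 -0.46]
[-0.001, 0.002, -0.565, 56.0, -8.3, 26.1]
```

drive_tool(
  targets=[
    [0,0,-0.12,10,-1,0,10],
    [0,0,-0.24,20,-3,0,10],
    [0,0,-0.36,32,-5,8,10],
    [0,0,-0.48,45,-7,16,10],
    [0,0,-0.565,56,-8,26,10],
    [0,0,-0.565,56,-8,26,10],
    [0,0,-0.565,56,-8,26,10],
  ],
)

```text
clock: 18.95
eef_pos: [0.5382, -0.1526, 0.2104]
tool_rot: [0.816, 0.577, -0.001, 0.0]
ft_force: [-0.8, -1.0, -1.5]
width: 0.0163
grasp_force: 60.0
```

```bash
python3 - <<'E'
from h import *
from cell import robot
s=robot.state(); M=R.from_quat(s['tool_rot']).as_matrix(); g=s['eef_pos']-.019*M[:,2]
print(s['q'].round(2)); print(rel((.5382,-.1514,.137),down(-19)))
c=snap('scene','11'); t=snap('top','11')
for n,C in (('t',cloud(t)),('s',cloud(c))):
    d=C-g; a=d@M[:,0]; y=d@M[:,1]; z=d@M[:,2]
    m=(a>.015)&(a<.15)&(abs(y)<.02)&(abs(z)<.02); p=np.c_[a[m],y[m],z[m]]*1e3; print(n,len(p))
    for lo in range(0,160,20):
        q=p[(p[:,0]>=lo)&(p[:,0]<lo+20)]
        if len(q): print(lo,len(q),q.mean(0).round(1),q[:,0].max().round(1),'y',q[:,1].min().round(1),q[:,1].max().round(1))
E
```

```text
[-0.59  0.26  0.93  1.69 -0.22  1.29  0.04]
[-0.001, 0.002, -0.008, 1.2, -0.3, 73.4]
t 292
20 28 [35.6 -2.1 -7.7] 39.9 y -10.9 5.7
40 67 [50.  -2.5 -7. ] 59.9 y -10.0 7.5
60 65 [69.9 -2.6 -7.1] 79.5 y -10.8 7.3
80 64 [89.4 -2.8 -6.7] 99.8 y -10.5 6.5
100 44 [110.3  -2.3  -4.6] 120.0 y -7.2 4.1
120 24 [125.9  -2.3  -4.8] 130.9 y -7.5 3.8
s 232
0 13 [17.1  4.3 -5.2] 18.7 y -12.6 19.5
20 34 [30.1  3.6 -2.9] 39.9 y -6.2 10.1
40 33 [49.6  3.6 -3.4] 59.5 y -5.9 9.8
60 36 [69.7  3.3 -3.3] 79.8 y -5.3 9.8
80 47 [91.6  3.2 -1.6] 99.5 y -7.1 10.0
100 33 [108.3   2.6  -0.7] 118.9 y -6.7 8.8
120 36 [129.9   1.7   1.1] 135.8 y -4.0 7.7
```

drive_tool(
  targets=[
    [0,0,-0.008,0.5,0,15,10],
    [0,0,-0.008,0.5,0,30,10],
    [0,0,-0.008,0.5,0,40,10],
    [0,0,-0.008,0.5,0,48,10],
    [0,0,-0.008,0.5,0,54,10],
    [0,0,-0.008,0.5,0,58,10],
    [0,0,-0.008,0.5,0,62,10],
    [0,0,-0.008,0.5,0,62,10],
  ],
)

```text
clock: 19.72
eef_pos: [0.5393, -0.152, 0.1497]
tool_rot: [0.813, 0.582, 0.0, 0.001]
ft_force: [-0.3, -0.7, -2.3]
width: 0.0164
grasp_force: 60.0
```

```bash
python3 - <<'E'
from h import *
from cell import robot
s=robot.state(); print(s['ft_force'].round(1),s['moment'].round(2),s['q'].round(2)); print(rel((.5382,-.1514,.137),down(-19)))
E
```

```text
[-0.3 -0.7 -2.3] [-0.13  0.16 -0.01] [-0.55  0.33  0.9   1.77 -0.27  1.18  0.1 ]
[0.002, 0.0, 0.002, 0.2, -1.2, 12.7]
```

drive_tool(
  targets=[
    [0,0,0,0,-1,4,10],
    [0,0,0,0,-1,8,10],
    [0,0,0,0,-1,12,10],
    [0,0,0,0,-1,12,10],
    [0,0,0,0,-1,12,10],
  ],
)

```text
clock: 20.13
eef_pos: [0.5384, -0.1516, 0.1379]
tool_rot: [0.813, 0.582, 0.0, 0.001]
ft_force: [0.3, -0.0, -0.7]
width: 0.017
grasp_force: 60.0
```

```bash
python3 - <<'E'
from h import *
from cell import robot
s=robot.state(); print(s['ft_force'].round(1),s['moment'].round(2),s['q'].round(2),s['width']); print(rel((.5382,-.1514,.137),down(-19)))
P0=s['eef_pos'];M0=R.from_quat(s['tool_rot']).as_matrix()
A=np.array([.597,.0178,0])
for d in range(5,65,5):
    r=R.from_euler('z',-d,degrees=True).as_matrix(); print(d,rel(A+r@(P0-A),r@M0,P0=P0,M0=M0))
E
```

```text
[ 0.3 -0.  -0.7] [-0.17  0.09  0.05] [-0.55  0.34  0.89  1.78 -0.29  1.15  0.1 ] 0.01704843433091617
[0.002, 0.0, 0.003, 0.1, -0.3, 0.9]
5 [0.0, -0.0, 0.087, 0.7, -15.6, -0.0]
10 [0.0, -0.0, 0.175, 2.8, -31.1, -0.1]
15 [0.0, -0.0, 0.262, 6.3, -46.4, -0.1]
20 [0.0, -0.001, 0.349, 11.0, -61.3, -0.1]
25 [0.0, -0.001, 0.436, 17.1, -75.7, -0.1]
30 [0.0, -0.001, 0.524, 24.4, -89.5, -0.2]
35 [0.0, -0.001, 0.611, 32.8, -102.7, -0.2]
40 [0.0, -0.001, 0.698, 42.4, -115.1, -0.2]
45 [0.0, -0.001, 0.785, 53.0, -126.5, -0.2]
50 [0.0, -0.001, 0.873, 64.6, -137.1, -0.2]
55 [0.0, -0.002, 0.96, 77.0, -146.5, -0.3]
60 [0.0, -0.002, 1.047, 90.2, -154.9, -0.3]
```

drive_tool(
  targets=[
    [0,0,0.044,0.3,-7.8,0,10],
    [0,0,0.087,0.7,-15.6,0,10],
    [0,0,0.131,1.6,-23.4,0,10],
    [0,0,0.175,2.8,-31.1,0,10],
    [0,0,0.218,4.4,-38.8,0,10],
    [0,0,0.262,6.3,-46.4,0,10],
    [0,0,0.306,8.5,-53.9,0,10],
    [0,0,0.349,11,-61.3,0,10],
  ],
)

```text
clock: 20.8
eef_pos: [0.4856, -0.123, 0.1391]
tool_rot: [0.903, 0.429, 0.003, 0.002]
ft_force: [6.5, -3.7, -2.4]
width: 0.0168
grasp_force: 61.6
```

```bash
cat > sw.py <<'E'
from h import *
from cell import robot
s=robot.state(); P0=s['eef_pos'];M0=R.from_quat(s['tool_rot']).as_matrix(); A=np.array([.597,.0178,0])
print('F tool',(M0.T@s['ft_force']).round(1),'Mom',(M0.T@s['moment']).round(2),s['q'].round(2),'w',s['width'],'g',s['grasp_force'])
d=P0-A; print('TCP heading',np.degrees(np.arctan2(d[1],d[0])).round(1),'r',np.hypot(d[0],d[1])*1e3,'tool x+180',np.degrees(np.arctan2(-M0[1,0],-M0[0,0])).round(1),'z',P0[2])
E
python3 sw.py
```

```text
F tool [1.3 7.4 2.5] Mom [-1.8  -0.12  0.99] [-0.76  0.16  1.    1.94 -0.15  1.11 -0.37] w 0.016825051265995726 g 61.57387800514698
TCP heading -128.4 r 179.51471965803614 tool x+180 -129.1 z 0.13909844446002392
```

drive_tool(
  targets=[
    [0,0,0.044,0.3,-7.8,0.3,10],
    [0,0,0.087,0.7,-15.6,0.6,10],
    [0,0,0.131,1.6,-23.4,1,10],
    [0,0,0.175,2.8,-31.1,1,10],
    [0,0,0.218,4.4,-38.8,1,10],
    [0,0,0.262,6.3,-46.4,1,10],
    [0,0,0.262,6.3,-46.4,1,10],
  ],
)

```text
clock: 21.38
eef_pos: [0.4525, -0.0883, 0.1377]
tool_rot: [0.951, 0.308, 0.002, 0.001]
ft_force: [3.0, -6.4, -1.2]
width: 0.0165
grasp_force: 61.5
```

```bash
python3 sw.py
```

```text
F tool [-1.3  6.9  1.2] Mom [-1.67 -0.56  0.91] [-0.89  0.    1.01  2.03 -0.    1.11 -0.83] w 0.016526691464156373 g 61.54384771361947
TCP heading -143.7 r 179.3029578525108 tool x+180 -144.1 z 0.13765903681435246
```

drive_tool(
  targets=[
    [0,0,0.035,0.2,-6.2,0,10],
    [0,0,0.07,0.5,-12.5,0,10],
    [0,0,0.105,1,-18.7,0,10],
    [0,0,0.105,1,-18.7,0,10],
  ],
)

```text
clock: 21.72
eef_pos: [0.4422, -0.0729, 0.1375]
tool_rot: [0.966, 0.258, 0.002, 0.001]
ft_force: [3.3, -6.6, -1.6]
width: 0.0164
grasp_force: 61.5
```

```bash
python3 sw.py
```

```text
F tool [-0.4  7.3  1.7] Mom [-1.64 -0.39  0.86] [-0.91 -0.05  0.97  2.06  0.05  1.11 -1.01] w 0.016398153943501248 g 61.529929228127
TCP heading -149.6 r 179.36586000732777 tool x+180 -150.1 z 0.13750724659714275
```

drive_tool(
  targets=[
    [0,0,0.035,0.2,-6.2,0,10],
    [0,0,0.07,0.5,-12.5,0,10],
    [0,0,0.07,0.5,-12.5,0,10],
  ],
)

```text
clock: 21.97
eef_pos: [0.4363, -0.0618, 0.1374]
tool_rot: [0.975, 0.224, 0.002, 0.001]
ft_force: [2.5, -7.3, -1.3]
width: 0.0167
grasp_force: 61.5
```

```bash
python3 sw.py
```

```text
F tool [-0.9  7.6  1.3] Mom [-1.67 -0.39  0.89] [-0.92 -0.08  0.94  2.07  0.08  1.11 -1.13] w 0.016701727459670124 g 61.54475340619683
TCP heading -153.6 r 179.31483533978576 tool x+180 -154.2 z 0.13739437024442114
```

drive_tool(
  targets=[
    [0,0,0.035,0.2,-6.2,0,10],
    [0,0,0.07,0.5,-12.5,0,10],
    [0,0,0.07,0.5,-12.5,0,10],
  ],
)

```text
clock: 22.22
eef_pos: [0.4311, -0.0504, 0.1373]
tool_rot: [0.982, 0.189, 0.002, 0.001]
ft_force: [2.8, -8.3, -1.4]
width: 0.0166
grasp_force: 61.6
```

```bash
python3 sw.py
```

```text
F tool [-0.5  8.7  1.4] Mom [-1.65 -0.33  0.9 ] [-0.92 -0.1   0.91  2.09  0.09  1.12 -1.25] w 0.016559738292708296 g 61.55017280951142
TCP heading -157.6 r 179.32908385005842 tool x+180 -158.2 z 0.13728465997150446
```

drive_tool(
  targets=[
    [0,0,0.035,0.2,-6.2,0,10],
    [0,0,0.07,0.5,-12.5,0,10],
    [0,0,0.07,0.5,-12.5,0,10],
  ],
)

```text
clock: 22.47
eef_pos: [0.427, -0.039, 0.1373]
tool_rot: [0.988, 0.155, 0.002, 0.001]
ft_force: [2.2, -11.1, -0.3]
width: 0.0164
grasp_force: 62.8
```

```bash
python3 sw.py
```

```text
F tool [-1.3 11.3  0.3] Mom [-2.21 -0.31  1.15] [-0.92 -0.12  0.88  2.1   0.11  1.12 -1.36] w 0.016437547610595175 g 62.80701583251357
TCP heading -161.5 r 179.24793528456118 tool x+180 -162.2 z 0.13725680352459493
```

drive_tool(
  targets=[
    [0,0,0.02,0,-5,0,10],
    [0,0,0.035,0.2,-9,0,10],
    [0,0,0.035,0.2,-9,0,10],
  ],
)

```text
clock: 22.72
eef_pos: [0.4245, -0.0308, 0.1372]
tool_rot: [0.99, 0.138, 0.001, 0.001]
ft_force: [2.1, -10.1, -1.3]
width: 0.017
grasp_force: 63.3
```

```bash
python3 sw.py
```

```text
F tool [-0.7 10.3  1.3] Mom [-2.15 -0.37  1.18] [-0.93 -0.13  0.86  2.1   0.11  1.12 -1.42] w 0.016957100412535963 g 63.2790688611567
TCP heading -164.3 r 179.26923265430204 tool x+180 -164.2 z 0.1372198760803074
```

```bash
cat > chk.py <<'E'
from h import *
from cell import robot
import sys
s=robot.state(); M=R.from_quat(s['tool_rot']).as_matrix(); g=s['eef_pos']-.019*M[:,2]
tag=sys.argv[1]; c=snap('scene',tag); t=snap('top',tag)
for n,C in (('t',cloud(t)),('s',cloud(c))):
    d=C-g; a=d@M[:,0]; y=d@M[:,1]; z=d@M[:,2]
    m=(a>.015)&(a<.125)&(abs(y)<.025)&(abs(z)<.02)&(C[...,2]>.142); p=np.c_[a[m],y[m],z[m]]*1e3; print(n,len(p))
    for lo in range(0,120,20):
        q=p[(p[:,0]>=lo)&(p[:,0]<lo+20)]
        if len(q): print(lo,len(q),q.mean(0).round(1),'y',q[:,1].min().round(1),q[:,1].max().round(1))
a=np.arange(-180,180,1.)
for n,c in (('s0',load('scene0')),('now',c)):
    pr=0; g=cv2.cvtColor(c['image'],cv2.COLOR_BGR2GRAY); ax=(.5994,.0207)
    for r in np.arange(.049,.0631,.002):
        q=np.radians(a); uv=proj(c,np.c_[ax[0]+r*np.cos(q),ax[1]+r*np.sin(q),np.full(len(a),.165)]).astype(np.float32)
        pr=pr+cv2.remap(g,uv[:,:1],uv[:,1:],cv2.INTER_LINEAR)[:,0]/8.
    d=pr<np.percentile(pr,80)*.75; e=np.flatnonzero(np.diff(d.astype(int))); print(n,[(int(a[i]),'v' if d[i+1] else '^') for i in e])
E
python3 chk.py 12
```

```text
t 242
60 51 [71.6  7.7 -7.1] y -0.9 16.3
80 56 [89.6  9.4 -6.1] y 0.5 18.5
100 96 [113.3   1.8  -5.1] y -24.5 23.9
s 291
0 14 [17.2 -4.3 -2.9] y -20.1 8.9
20 55 [30.  -1.1 -1.8] y -7.7 9.6
40 48 [49.8  1.3 -1.9] y -3.6 11.5
60 56 [69.1  2.9 -1.8] y -4.9 14.8
80 61 [89.9  5.7 -1.8] y -0.9 19.9
100 33 [109.6   3.9  -3.7] y -18.6 15.3
s0 [(-178, 'v'), (-160, '^'), (-137, 'v'), (-129, '^'), (-126, 'v'), (-101, '^'), (-57, 'v'), (-41, '^'), (2, 'v'), (20, '^'), (62, 'v'), (79, '^'), (122, 'v'), (139, '^')]
now [(-156, 'v'), (-82, '^'), (-39, 'v'), (-22, '^'), (20, 'v'), (37, '^'), (80, 'v'), (97, '^'), (140, 'v'), (157, '^')]
```

drive_tool(
  targets=[
    [0,0,0,0,-6,0,10],
    [0,0,0,0.3,-12,0,10],
    [0,0,0,0.3,-12,0,10],
  ],
)

```text
clock: 23.07
eef_pos: [0.4218, -0.0197, 0.1373]
tool_rot: [0.99, 0.138, 0.002, 0.002]
ft_force: [3.2, -14.0, 0.0]
width: 0.0175
grasp_force: 68.2
```

```bash
python3 sw.py; python3 chk.py 13
```

```text
F tool [-0.7 14.3  0. ] Mom [-2.96 -0.24  1.54] [-0.94 -0.14  0.84  2.11  0.12  1.12 -1.45] w 0.01749407639409923 g 68.17914705723524
TCP heading -167.9 r 179.19257262468636 tool x+180 -164.2 z 0.1373232047084761
t 236
60 56 [70.6 15.1 -6.5] y 5.6 24.8
80 52 [89.4 17.1 -6.3] y 8.4 25.0
100 86 [113.3   7.   -5.2] y -22.5 24.7
s 317
0 16 [16.9 -3.6 -3.2] y -20.2 8.2
20 55 [29.   0.7 -1.5] y -5.9 10.5
40 64 [49.9  5.6 -1.7] y -0.9 16.4
60 57 [70.7  9.9 -1.6] y 2.7 19.8
80 62 [90.5 14.4 -1.1] y 7.5 24.6
100 34 [111.7  13.3  -4.2] y -9.5 24.0
s0 [(-178, 'v'), (-160, '^'), (-137, 'v'), (-129, '^'), (-126, 'v'), (-101, '^'), (-57, 'v'), (-41, '^'), (2, 'v'), (20, '^'), (62, 'v'), (79, '^'), (122, 'v'), (139, '^')]
now [(-156, 'v'), (-82, '^'), (-39, 'v'), (-22, '^'), (20, 'v'), (37, '^'), (80, 'v'), (97, '^'), (140, 'v'), (157, '^')]
```

The ring did not move on that last push while the force doubled from 7 to 14 N, so it is hard up tight. I relieve the load, lift out and check how the bar sits in the grip.

drive_tool(
  targets=[
    [0,0,0,0,4,0,10],
    [0,0,0,0,8,0,10],
    [0,0,0,0,8,0,10],
  ],
)

```text
clock: 23.42
eef_pos: [0.4233, -0.0278, 0.137]
tool_rot: [0.99, 0.138, 0.001, 0.001]
ft_force: [0.3, -9.7, -0.9]
width: 0.017
grasp_force: 61.5
```

```bash
python3 sw.py; python3 chk.py 14
```

```text
F tool [-2.3  9.4  0.9] Mom [-1.83 -0.68  1.  ] [-0.93 -0.13  0.85  2.11  0.11  1.12 -1.42] w 0.016955348260008263 g 61.470867209136486
TCP heading -165.3 r 179.56938402557057 tool x+180 -164.2 z 0.137008707309893
t 241
60 51 [71.4  9.9 -7. ] y 0.5 19.1
80 57 [89.7 11.6 -6.4] y 2.0 20.6
100 94 [113.5   3.8  -5.3] y -24.3 24.9
s 300
0 11 [16.9 -1.3 -1. ] y -6.2 8.9
20 57 [30.1 -0.2 -1.7] y -7.8 13.9
40 53 [50.1  2.4 -2. ] y -2.9 11.7
60 57 [69.9  4.7 -1.6] y -1.8 14.1
80 64 [90.5  8.7 -1.6] y 2.2 19.5
100 38 [111.6   4.6  -4.4] y -19.7 20.3
s0 [(-178, 'v'), (-160, '^'), (-137, 'v'), (-129, '^'), (-126, 'v'), (-101, '^'), (-57, 'v'), (-41, '^'), (2, 'v'), (20, '^'), (62, 'v'), (79, '^'), (122, 'v'), (139, '^')]
now [(-156, 'v'), (-82, '^'), (-39, 'v'), (-22, '^'), (20, 'v'), (37, '^'), (80, 'v'), (97, '^'), (140, 'v'), (157, '^')]
```

drive_tool(
  targets=[
    [0,0,0,0,4,0,10],
    [0,0,0,0,8,0,10],
    [0,0,0,0,11,0,10],
    [0,0,0,0,11,0,10],
  ],
)

```text
clock: 23.85
eef_pos: [0.4263, -0.036, 0.137]
tool_rot: [0.99, 0.14, 0.001, 0.0]
ft_force: [-1.5, -1.0, -1.8]
width: 0.0164
grasp_force: 58.3
```

```bash
python3 sw.py; python3 chk.py 15
```

```text
F tool [-1.7  0.6  1.7] Mom [-0.29 -0.4   0.18] [-0.92 -0.12  0.87  2.1   0.1   1.12 -1.39] w 0.016444230636145543 g 58.25319327414036
TCP heading -162.5 r 178.97532307666182 tool x+180 -164.0 z 0.13696703640874233
t 243
60 45 [72.2  4.3 -7.3] y -4.5 12.8
80 59 [89.7  5.5 -6.5] y -3.5 15.3
100 96 [113.2  -0.8  -5.2] y -24.9 23.7
s 282
0 13 [17.1 -0.7 -4.8] y -14.6 14.4
20 52 [30.4 -2.7 -2. ] y -8.7 6.4
40 50 [50.5 -0.2 -2.2] y -6.0 9.9
60 51 [70.   0.1 -2. ] y -6.1 9.1
80 59 [90.2  2.  -1.9] y -4.0 13.3
100 40 [110.8   1.3  -3.8] y -23.4 14.9
s0 [(-178, 'v'), (-160, '^'), (-137, 'v'), (-129, '^'), (-126, 'v'), (-101, '^'), (-57, 'v'), (-41, '^'), (2, 'v'), (20, '^'), (62, 'v'), (79, '^'), (122, 'v'), (139, '^')]
now [(-156, 'v'), (-82, '^'), (-39, 'v'), (-22, '^'), (20, 'v'), (37, '^'), (80, 'v'), (97, '^'), (140, 'v'), (157, '^')]
```

Force is released and the ring has not moved. I lift out.

drive_tool(
  targets=[
    [0,0,0,0,0,-8,10],
    [0,0,0,0,0,-18,10],
    [0,0,0,0,0,-30,10],
    [0,0,0,0,0,-50,10],
    [0,0,0,0,0,-80,10],
    [0,0,0,0,0,-110,10],
    [0,0,0,0,0,-110,10],
  ],
)

```text
clock: 24.53
eef_pos: [0.4283, -0.0348, 0.2524]
tool_rot: [0.99, 0.14, 0.005, -0.0]
ft_force: [1.3, -0.8, -2.0]
width: 0.0165
grasp_force: 58.2
```

```bash
python3 sw.py; python3 chk.py 16
python3 - <<'E'
from h import *
print(rel((.4347,-.2635,.25),down(-106.6)))
E
```

```text
F tool [1.  1.2 2. ] Mom [ 0.03 -0.15 -0.01] [-0.91 -0.26  0.77  1.93  0.18  1.39 -1.48] w 0.01650374148096516 g 58.16052306443453
TCP heading -162.7 r 176.72954095290035 tool x+180 -163.9 z 0.25240035183596987
t 187
60 59 [72.2  4.1 -3.8] y -4.7 13.2
80 68 [89.4  5.2 -3.6] y -3.5 14.2
100 48 [109.8   6.4  -1.2] y 0.4 12.6
s 308
0 14 [17.2 -2.7 -0.2] y -6.7 6.8
20 55 [29.9 -2.5 -1.9] y -10.2 8.1
40 54 [50.6 -1.8 -1.4] y -6.7 7.2
60 54 [69.7  0.1 -1.5] y -5.8 10.5
80 67 [90.4  1.6 -1.6] y -5.9 16.8
100 52 [108.3   3.7   0.6] y -2.6 11.8
s0 [(-178, 'v'), (-160, '^'), (-137, 'v'), (-129, '^'), (-126, 'v'), (-101, '^'), (-57, 'v'), (-41, '^'), (2, 'v'), (20, '^'), (62, 'v'), (79, '^'), (122, 'v'), (139, '^')]
now [(-160, 'v'), (-82, '^'), (-39, 'v'), (-22, '^'), (20, 'v'), (37, '^'), (80, 'v'), (97, '^'), (140, 'v'), (157, '^')]
[-0.001, -0.004, 0.571, -55.7, 221.9, -2.1]
```

drive_tool(
  targets=[
    [0,0,0.06,-8,30,0,10],
    [0,0,0.16,-17,66,0,10],
    [0,0,0.27,-26,103,0,10],
    [0,0,0.38,-35,140,0,10],
    [0,0,0.48,-44,176,0,10],
    [0,0,0.51,-51,206,0,10],
    [0,0,0.51,-55,222,0,10],
    [0,0,0.51,-55,222,0,10],
  ],
)

```text
clock: 25.3
eef_pos: [0.4335, -0.2673, 0.2464]
tool_rot: [0.993, -0.117, 0.0, 0.002]
ft_force: [0.6, 1.0, -1.3]
width: 0.0166
grasp_force: 58.2
```

drive_tool(
  targets=[
    [0,0,0,0,0,0,10],
  ],
)

```text
clock: 25.38
eef_pos: [0.4338, -0.2643, 0.246]
tool_rot: [0.993, -0.115, -0.0, 0.001]
ft_force: [0.4, -0.1, -2.2]
width: 0.0169
grasp_force: 58.2
```

```bash
python3 - <<'E'
from h import *
from cell import robot
s=robot.state(); M=R.from_quat(s['tool_rot']).as_matrix(); g=s['eef_pos']-.019*M[:,2]; print(s['q'].round(2))
c=snap('scene','17'); t=snap('top','17')
h=np.radians(-16.6); u=np.array([np.cos(h),np.sin(h),0]); v=np.array([-u[1],u[0],0])
ax=np.array([.4884,-.2795,g[2]])
for n,C in (('t',cloud(t)),('s',cloud(c))):
    d=C-ax; a=d@u; y=d@v; m=(abs(a)<.11)&(abs(y)<.03)&(abs(d[...,2])<.015); p=np.c_[a[m],y[m],d[m][:,2]]*1e3
    for lo in range(-60,100,20):
        q=p[(p[:,0]>=lo)&(p[:,0]<lo+20)]
        if len(q): print(n,lo,len(q),q.mean(0).round(1),q[:,0].max().round(1),'y',q[:,1].min().round(1),q[:,1].max().round(1))
print(rel((.4347,-.2635,.038),down(-103.1)))
E
```

```text
[-0.71  0.06  1.23  1.77 -0.06  1.35 -1.26]
t -20 9 [-1.4  1.7  7.9] -0.3 y -5.9 7.9
t 0 73 [10.2  0.8  6.7] 20.0 y -8.5 8.1
t 20 72 [30.2  0.5  6.1] 39.9 y -9.9 8.1
t 40 47 [49.9  0.   4.2] 59.8 y -6.8 6.2
t 60 38 [67.5 -0.1  3.5] 75.1 y -6.6 4.9
s -60 100 [-49.4  10.3   1.2] -40.3 y -19.5 23.8
s -40 57 [-30.3   5.3  -0.4] -20.2 y -2.6 12.5
s -20 58 [-9.9  5.4 -0.3] -0.3 y -4.9 12.2
s 0 54 [10.3  4.8 -0.6] 19.1 y -2.3 11.8
s 20 58 [30.1  4.5 -0.7] 39.5 y -6.6 11.7
s 40 42 [48.7  3.5 -1. ] 59.3 y -3.8 8.9
s 60 40 [69.5  2.5 -1.7] 78.8 y -6.6 9.0
[-0.0, -0.001, 0.001, 0.2, 0.7, 208.3]
```

drive_tool(
  targets=[
    [0,0,0,0,0.7,38,10],
    [0,0,0,0,0.7,78,10],
    [0,0,0,0,0.7,118,10],
    [0,0,0,0,0.7,150,10],
    [0,0,0,0,0.7,175,10],
    [0,0,0,0,0.7,190,10],
    [0,0,0,0,0.7,199,10],
    [0,0,0,0,0.7,204,10],
  ],
)

```text
clock: 26.15
eef_pos: [0.4348, -0.2633, 0.0421]
tool_rot: [0.994, -0.114, 0.0, -0.0]
ft_force: [0.3, -0.7, -1.5]
width: 0.0167
grasp_force: 58.2
```

drive_tool(
  targets=[
    [0,0,0,0,0,1,10],
    [0,0,0,0,0,2,10],
    [0,0,0,0,0,2,10],
  ],
)

```text
clock: 26.4
eef_pos: [0.4357, -0.2647, 0.0418]
tool_rot: [0.993, -0.114, 0.002, 0.0]
ft_force: [-0.2, 1.3, -2.0]
width: 0.0164
grasp_force: 58.2
```

```bash
python3 - <<'E'
from h import *
from cell import robot
s=robot.state(); print(s['ft_force'].round(1),s['moment'].round(2)); print(rel((.4347,-.2635,.038),down(-103.1)))
E
```

```text
[-0.2  1.3 -2. ] [-0.01  0.25 -0.01]
[-0.0, -0.004, 0.0, -1.2, -0.9, 3.8]
```

drive_tool(
  targets=[
    [0,0,0,-1,-1,1.5,10],
    [0,0,0,-1,-1,3,10],
    [0,0,0,-1,-1,4,10],
    [0,0,0,-1,-1,4,10],
  ],
)

```text
clock: 26.73
eef_pos: [0.4344, -0.2634, 0.0372]
tool_rot: [0.993, -0.114, 0.001, 0.0]
ft_force: [-0.2, 1.7, 2.8]
width: 0.0166
grasp_force: 58.2
```

drive_tool(
  targets=[
    [0,0,0,0,0,0.5,10],
    [0,0,0,0,0,0.5,40],
    [0,0,0,0,0,0.5,40],
    [0,0,0,0,0,0.5,40],
    [0,0,0,0,0,0.5,40],
  ],
)

```text
clock: 27.15
eef_pos: [0.4341, -0.2637, 0.0365]
tool_rot: [0.993, -0.114, 0.001, 0.0]
ft_force: [0.1, -0.6, -0.9]
width: 0.035
grasp_force: 0.0
```

drive_tool(
  targets=[
    [0,0,0,0,0,-20,40],
    [0,0,0,0,0,-60,40],
    [0,0,0,0,0,-100,40],
    [0,0,0,0,0,-140,40],
    [0,0,0,-35,0,-180,40],
    [0,0,0,-45,20,-210,40],
    [0,0,0,-45,20,-210,40],
    [0,0,0,-45,20,-210,40],
  ],
)

```text
clock: 27.82
eef_pos: [0.3843, -0.2758, 0.25]
tool_rot: [0.993, -0.116, 0.005, -0.002]
ft_force: [-0.3, -0.4, 0.6]
width: 0.0399
grasp_force: 0.0
```

```bash
cat > fin.py <<'E'
from h import *
from cell import robot
s=robot.state(); print(s['q'].round(2)); c=snap('scene','18'); t=snap('top','18')
ax=np.array([.4884,-.2795,.057]); h=np.radians(-16.6); u=np.array([np.cos(h),np.sin(h),0]); v=np.array([-u[1],u[0],0])
for n,C in (('t',cloud(t)),('s',cloud(c))):
    d=C-ax; a=d@u; y=d@v; z=d[...,2]; m=(abs(y)<.015)&(abs(a)<.11)&(z>-.012)&(z<.02); p=np.c_[a[m],y[m],z[m]]*1e3
    for lo in range(-100,100,20):
        q=p[(p[:,0]>=lo)&(p[:,0]<lo+20)]
        if len(q): print(n,lo,len(q),q.mean(0).round(1),q[:,0].min().round(1),q[:,0].max().round(1))
Q=cloud(t); m=(Q[...,2]>.205)&(Q[...,2]<.225)&(np.hypot(Q[...,0]-.6,Q[...,1]-.02)<.05)
if m.sum()>20: print('knob',cv2.minAreaRect((plane(t,np.argwhere(m)[:,::-1],.214)[:,:2]*1e3).astype(np.float32)))
# bystanders: change between first and last scene pictures outside bar/holster/arm
for n,a,b in (('scene',load('scene0'),c),('top',load('top0'),t)):
    df=(cv2.absdiff(a['image'],b['image']).max(2)>60).astype(np.uint8)
    k,l,st,ce=cv2.connectedComponentsWithStats(cv2.morphologyEx(df,cv2.MORPH_OPEN,np.ones((3,3))))
    print(n,[(st[i,4],ce[i].round(0).tolist()) for i in range(1,k) if st[i,4]>25])
E
python3 fin.py
```

```text
[-0.74 -0.23  1.15  1.85  0.21  1.38 -1.44]
t -60 16 [-43.    0.7   7.7] -45.8 -40.1
t -40 65 [-28.5   0.6   4.8] -39.8 -20.0
t -20 81 [-10.    0.8   4.4] -19.8 -0.4
t 0 83 [10.1 -0.   4.1] 0.1 19.9
t 20 59 [29.   0.7  6.4] 20.0 39.9
t 40 33 [50.3  0.9  5.4] 40.4 59.3
t 60 24 [67.4  0.5  4.6] 60.2 75.1
s -100 7 [-82.3   6.6   1.3] -84.4 -80.7
s -80 46 [-70.3   6.4   1.3] -79.8 -60.3
s -60 44 [-50.5   5.6   0.8] -59.7 -40.9
s -40 42 [-31.2   6.1   1.6] -39.5 -20.4
s -20 33 [-10.7   2.4   3.5] -19.9 -0.3
s 0 40 [10.4  1.6  3.6] 0.3 19.9
s 20 47 [30.6  4.5  1.1] 20.4 40.0
s 40 39 [49.2  4.4  0.1] 40.1 59.9
s 60 32 [70.2  4.4 -0.2] 61.2 79.6
knob ((594.93994140625, 17.674549102783203), (16.04354476928711, 55.91852951049805), 84.64836883544922)
scene [(np.int32(49), [483.0, 2.0]), (np.int32(544), [624.0, 9.0]), (np.int32(28), [600.0, 4.0]), (np.int32(74), [474.0, 10.0]), (np.int32(57), [485.0, 11.0]), (np.int32(113), [589.0, 22.0]), (np.int32(80), [475.0, 21.0]), (np.int32(90), [632.0, 24.0]), (np.int32(46), [472.0, 32.0]), (np.int32(26), [469.0, 39.0]), (np.int32(2859), [479.0, 95.0]), (
[... 803 characters left out ...]
0.0]), (np.int32(33), [404.0, 307.0]), (np.int32(593), [607.0, 349.0])]
top [(np.int32(278), [417.0, 260.0]), (np.int32(13699), [483.0, 378.0]), (np.int32(1168), [421.0, 313.0]), (np.int32(199), [376.0, 325.0]), (np.int32(211), [426.0, 338.0]), (np.int32(2727), [35.0, 376.0]), (np.int32(54), [392.0, 342.0]), (np.int32(27), [382.0, 342.0]), (np.int32(94), [380.0, 363.0]), (np.int32(347), [104.0, 380.0]), (np.int32(1260), [354.0, 449.0]), (np.int32(4030), [39.0, 457.0]), (np.int32(206), [268.0, 452.0]), (np.int32(38), [294.0, 448.0]), (np.int32(250), [312.0, 456.0]), (np.int32(71), [283.0, 458.0]), (np.int32(39), [120.0, 458.0]), (np.int32(121), [286.0, 471.0]), (np.int32(42), [109.0, 477.0])]
```

```bash
python3 -c "
from cell import robot
print(robot.sign_off())"
```

```text
the job is handed in; nothing more can be done
None
```

I handed the job in at about 28 s. The knob points at the tab to within about 1–2° by camera. The lock ring turned about 42° and then would not move under double the force. The spanner bar is back in the V-block, and I saw no sign that any other object had moved.

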